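# Put the two camshafts of a cylinder head into their right sides

### The arm

A 7-joint arm with a two-finger parallel gripper is mounted at the origin on a cart in front of the work surface, level with it; the furniture and walls round the work are solid. World frame = base frame: x ahead of the robot, y to its left, z up, the work surface at z = 0. Lengths are in m, angles in rad, forces in N, time in s.
With the tool pointing down it reaches from about 0.425 to 0.825 m from the base axis. Payload 3.6 kg.
Tool frame: the origin (TCP) lies at the very end of the fingers, on their centre line; the grasp point (between the pads) lies 19 mm behind it; z points along the fingers, y is the line along which they close (so a half turn about z gives the same grasp; the last joint's range is limited). The gripper opens to 93 mm and grips with 3 to 60 N. Pads are 15 mm wide; open, the fingers measure 128 mm over their backs; the gripper's body (75 mm by 188 mm) begins 65 mm behind the grasp point.
Start: joints at [-0.026, 0.615, -0.013, 1.423, 0.008, 1.103, -0.04], TCP at [0.65, 0, 0.219] pointing down, gripper open.
Joint ranges: [-3.12, 3.12], [-0.3, 2.06], [-1.34, 1.32], [0.26, 2.42], [-1.36, 4.5], [0.01, 1.98], [-2.84, 2.84]. Speed limits (rad/s): [2.79, 2.79, 3.14, 3.14, 3.14, 3.14, 3.14].

### API

Orientations are given as a unit quaternion [w, x, y, z].
In Python, from bench import status, imaging, workorder gives the robot as it stands. The module is installed in compiled form; this text tells all that it offers.
- The arm moves only by the tool jog_arm, never from a script. Its argument "motion" is text: rows parted by semicolons, each of 7 numbers parted by spaces: the shift along the tool's x, y, z normalised to -1 to 1, where 1 is 40 mm, then the turn, a rotation vector about the tool's x, y, z normalised to -1 to 1, where 1 is pi rad, then the finger opening in mm, from 0 to 93. A call has 1 to 10 rows; each row shifts and turns the commanded pose from where the row before left it, along the tool's axes as they then stand; what a row does not reach is not made up. A row lasts 1/12 s, in which the tool goes at most 41.7 mm and 7.16 degrees, less where a joint would pass 70% of its speed; a pose out of reach is approached as far as the arm can. A call with a number of a shift or a turn outside -1 to 1 is refused whole. A call with a gripper value outside its range is refused whole. The fingers move at their own pace and stop on an object; the grip force is fixed at half the most. Time passes only in rows, so rows that do not move let the fingers close. It gives the time, the measured TCP pose, the force, the opening and the grip force at its end, in the units of the state.
- status.read_state(): the state, without advancing time (a new reading comes with each control period).
- imaging.grab_frame(name): name is "scene" or "side" or "wrist"; returns a dict with "pixels" (480x640x3 uint8, red, green, blue), "range_z" (480x640 float32, m along the optical axis (not along the pixel's ray), 0 where there is no reading), "intrinsics" (3x3 intrinsics, pixels), "extrinsics" (4x4, takes a point from camera to world coordinates); the wrist camera has in their place "hand_eye" (4x4, takes a point from camera to tool coordinates, whose origin is the TCP and whose axes are the flange's). Camera axes: x right, y up, looking along -z (the intrinsics and any distortion apply to the point x, -y, -z); pixel columns grow to the right and rows downward; lengths in m; the calibration is good to about 2 mm. The wrist camera is an equidistant fisheye: a pixel r from the principal point sees the ray r / f radians off the axis. A picture is of the moment at which its call begins: read the wrist's pose just before it.
- workorder.job_done(): hands the job in; it is judged then, once.
The state is a dict: "time": time; "joint_pos": joint angles; "joint_vel": joint speeds; "tau": joint torques, N m; "position": TCP position; "eef_rot": TCP orientation; "contact_force": force on the tool from outside, world axes, zero at the start; "ft_torque": the same for the moment, N m; "width": finger opening in m; "finger_force": force on a finger pad.
Only numpy, scipy, OpenCV 4.12 (cv2) and the standard library are available. Lean on these libraries where they do the work, as an engineer would, in place of code of your own. Each camera call takes 0.05 s, during which the arm holds its last target. There are 200 camera calls.

### The job

The camshafts of this motorcycle cylinder head were fitted on each other's sides. Lift the cam holder straight off without dragging the camshafts along, put the bright one in the intake side (rubber boot) and the black one in the exhaust side (rusty flange), both with the sprocket at the chain tunnel, and seat the holder squarely back over them. The stand and the mat are there to rest parts on; leave the dish of bolts where it is.

Things in the scene. Friction and masses are not known exactly. Their poses are not given: they have to be found in the camera images.
- cylinder_head: aluminium cylinder head, fixed, 160 x 130 mm, turned any way round. Origin: middle of its underside on the bench; x along the camshafts towards the chain tunnel (open slot across the +x end). Camshaft axes: 81 mm up, at y = -38 mm (intake) and +38 mm (exhaust). Deck 55 mm high; nothing between the saddles stands over 62 mm (fingertips must stay above)
- intake_seat: intake side of the head (round black rubber boot): two saddles at x = 0 and -102 mm, each 12 mm wide, mouth 35 mm wide, 45 degree flanks, so a camshaft let down a few mm off rolls home. Origin: on the axis of a seated camshaft, in the saddle beside the chain tunnel; x towards the tunnel, z up; a seated camshaft's origin and x axis coincide with it (9 mm play along x)
- exhaust_seat: exhaust side of the head (rusty flange, copper ring, two brass studs), else the same as the intake seat: origin on the axis of a seated camshaft, in the saddle beside the chain tunnel; x towards the tunnel; other saddle at x = -102 mm
- intake_cam: bright steel camshaft, brass-coloured sprocket, 138 mm long, 0.3 to 0.55 kg; starts in the exhaust side. Origin: on its axis, in the 26 mm journal beside the sprocket; x towards the sprocket; may be rolled about x. Other journal at x = -102. Grip at x = -51 mm: bare 22 mm shaft, 48 mm long, between lobes (reach 21 mm from the axis). Sprocket 48 mm diameter at x = +18 mm
- exhaust_cam: black camshaft with black sprocket, else exactly like the bright one (origin in the journal beside the sprocket, x towards the sprocket, grip the 22 mm shaft at x = -51 mm); starts in the intake side
- cam_holder: aluminium ladder of two 12 x 130 mm straps 102 mm apart and a raised middle rib along x, 0.25 to 0.42 kg; starts on both camshafts. Origin: middle, level of its feet; z up; same either way round. Grip the rib across its 16 mm (y), 23 to 44 mm above the origin. Notches at y = +-38 mm, mouths 36 mm, sit on the journals: then origin 83 mm up over the head's middle, x along the head's x
- v_stand: resting place for one camshaft: two steel V blocks 102 mm apart on a plywood base 134 x 70 mm, fixed. Origin: middle of the underside on the bench; x along a camshaft laid in it (either way round), whose axis is then 48 mm above the bench, the middle between its journals over the origin; V mouths 35 mm wide
- parts_mat: flat resting place for the holder, which stands on its feet: dark blue ribbed rubber mat, 190 x 150 x 3 mm, fixed; origin in the middle of its underside on the bench, long side along x
- bolt_dish: small round steel dish of bolts, 86 mm diameter, 18 mm high, loose, near the robot; origin in the middle of its underside; not to be moved
Mind the look-alikes: they are no part of the job. What is shaped like the cam_holder but yellow is not meant.

How it is judged:
By the outcome, as a careful person would: the job done as asked, in the order asked, and still so for the second after the job is handed in, with the robot touching nothing.
It also fails if it takes over 141 s, if anything falls off the work surface, if the arm or the gripper's body presses on something with over 40 N, if the wrist force passes 120 N, or if a joint passes its speed limit or range.

## Working session

There is one attempt and no reset: what is moved stays moved. The work goes in short steps, Python scripts to look and compute and a tool call to move; the robot and the scene stay as the last step left them, time stands still between calls to the robot, and variables do not carry over. Pictures are saved under pics/ and viewed, at most 16 in all, crops included, and the job is handed in when it is done.

Besides the shell and the picture viewer there is one more tool, called after "Call:" in YAML: its name, and indented under it one key for each argument. jog_arm: Moves the arm, as the interface text tells. Its arguments: {"type":"object","properties":{"motion":{"type":"string"}},"required":["motion"]}

```bash
mkdir -p pics
python3 - <<'E'
from bench import status, imaging
import cv2,numpy as np
s=status.read_state(); print({k:np.round(v,4).tolist() for k,v in s.items()})
for n in ["scene","side","wrist"]:
    f=imaging.grab_frame(n); cv2.imwrite(f"pics/{n}0.png",f["pixels"][:,:,::-1]); np.savez(f"{n}0.npz",**f)
    print(n,f["intrinsics"].round(1).tolist(),(f["extrinsics"] if "extrinsics" in f else f["hand_eye"]).round(3).tolist(), [k for k in f], (f["range_z"]>0).mean())
E
```

```text
{'time': 0.0, 'joint_pos': [-0.0265, 0.6159, -0.0126, 1.4249, 0.0081, 1.1034, -0.0404], 'joint_vel': [-0.0004, -0.0001, -0.0004, 0.0, -0.0008, -0.0007, -0.0], 'tau': [0.0005, -45.8938, 0.2089, -16.5743, -0.0611, 0.0204, 0.0003], 'position': [0.6492, 0.0, 0.2175], 'eef_rot': [-0.0009, 0.7071, 0.7071, -0.0009], 'contact_force': [0.4167, -0.3064, 0.125], 'ft_torque': [-0.0082, 0.016, 0.0102], 'finger_force': 0.0, 'width': 0.0927}
scene [[457.1, 0.0, 318.7], [0.0, 457.1, 240.3], [0.0, 0.0, 1.0]] [[0.913, 0.147, -0.38, 0.068], [-0.407, 0.382, -0.83, -0.718], [0.023, 0.912, 0.409, 0.492], [0.0, 0.0, 0.0, 1.0]] ['pixels', 'range_z', 'intrinsics', 'extrinsics'] 0.9961328125
side [[501.9, 0.0, 317.8], [0.0, 501.9, 237.9], [0.0, 0.0, 1.0]] [[-0.998, 0.05, -0.046, 0.39], [-0.067, -0.585, 0.809, 1.272], [0.014, 0.81, 0.587, 0.894], [0.0, 0.0, 0.0, 1.0]] ['pixels', 'range_z', 'intrinsics', 'extrinsics'] 0.8642578125
wrist [[371.6, 0.0, 316.6], [0.0, 371.6, 242.2], [0.0, 0.0, 1.0]] [[0.0, 0.955, 0.296, 0.082], [1.0, -0.0, 0.0, 0.001], [0.0, 0.296, -0.955, -0.166], [0.0, 0.0, 0.0, 1.0]] ['pixels', 'range_z', 'intrinsics', 'hand_eye'] 0.9960416666666667
```

View pics/scene0.png

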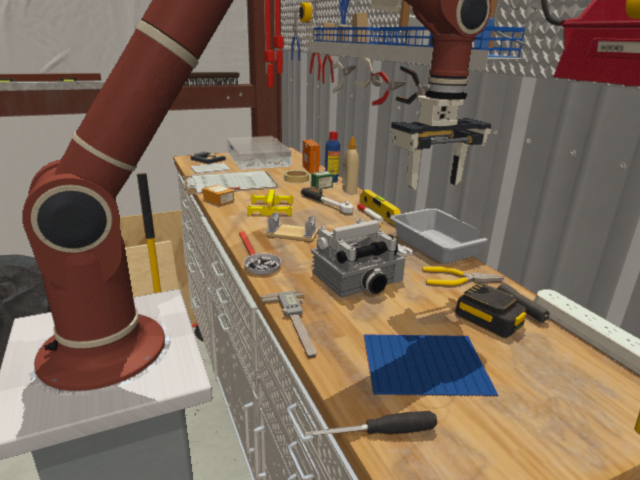

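View pics/side0.png

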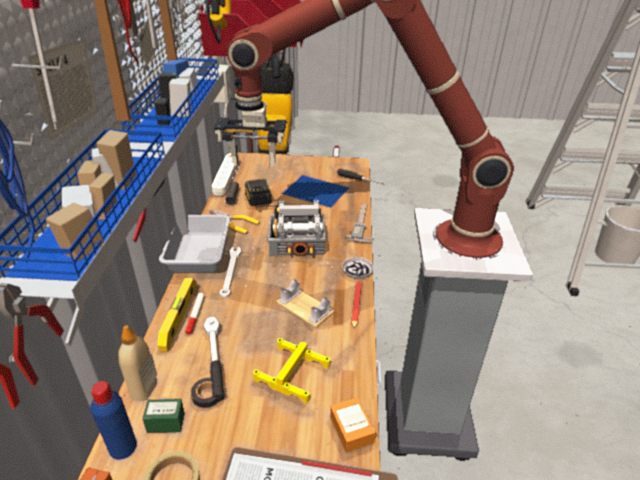

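View pics/wrist0.png

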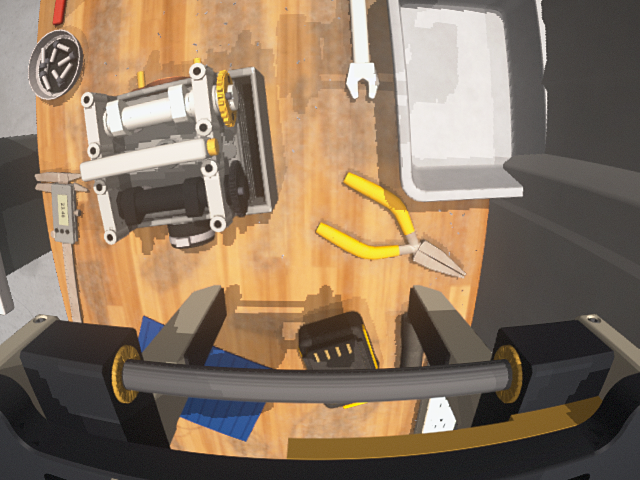

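Scene view: the head sits at scene (360,258), with the bare holder on top, the stand at (293,228) and the mat at (428,364). The yellow look-alike holder is at (270,205) and the bolt dish at (262,264). In the wrist view the bright cam (155,110) lies on the rusty-flange side (top) and the black cam (165,200) on the boot side. The sprockets are to the right, at the tunnel.

```bash
cat > h.py <<'E'
import numpy as np, cv2
from scipy.spatial.transform import Rotation as R
def tpose(s):
    T=np.eye(4); T[:3,:3]=R.from_quat(np.r_[s["eef_rot"][1:],s["eef_rot"][0]]).as_matrix(); T[:3,3]=s["position"]; return T
def snap(n):
    from bench import status, imaging
    s=status.read_state(); f=imaging.grab_frame(n); f["s"]=s
    f["T"]=tpose(s)@f["hand_eye"] if n=="wrist" else f["extrinsics"]; f["fish"]=n=="wrist"
    return f
def rays(f,uv):
    K=f["intrinsics"]; uv=np.asarray(uv,float).reshape(-1,2)
    a=(uv-K[:2,2])/K[0,0]
    if f["fish"]:
        r=np.linalg.norm(a,axis=1)+1e-9; a=a*(np.tan(r)/r)[:,None]
    return np.c_[a[:,0],-a[:,1],-np.ones(len(a))]   # per unit optical depth
def w(f,uv,z=None):
    d=rays(f,uv)@f["T"][:3,:3].T; o=f["T"][:3,3]
    if z is not None: return o+d*((z-o[2])/d[:,2])[:,None]
    i=np.asarray(uv).reshape(-1,2).round().astype(int)
    return o+d*f["range_z"][i[:,1],i[:,0]][:,None]
def cloud(f):
    v,u=np.mgrid[:480,:640]; return w(f,np.c_[u.ravel(),v.ravel()]).reshape(480,640,3)
def save(f,name): cv2.imwrite(f"pics/{name}.png",f["pixels"][:,:,::-1])
E
python3 - <<'E'
from h import *
from bench import status
s=status.read_state()
def ld(n):
    f=dict(np.load(n+"0.npz")); f["T"]=tpose(s)@f["hand_eye"] if n=="wrist" else f["extrinsics"]; f["fish"]=n=="wrist"; return f
W,S,D=ld("wrist"),ld("scene"),ld("side")
print("wrist pts", w(W,[[85,172],[212,146],[218,130],[87,99],[196,71],[110,238],[218,222],[60,65],[300,150]]).round(3).tolist())
print("scene mat corners",w(S,[[366,336],[464,336],[493,393],[370,390]],.003).round(3).tolist())
c=cloud(S);hs=cv2.cvtColor(S["pixels"],cv2.COLOR_RGB2HSV)
m=cv2.inRange(hs,(100,120,40),(120,255,255)); m[:300]=0
p=w(S,np.argwhere(m)[:,::-1],.003); print(cv2.minAreaRect(p[:,:2].astype(np.float32)))
print("stand scene", w(S,[[293,234]]).round(3), "side",w(D,[[305,303],[291,290],[322,308]]).round(3).tolist(), "dish",w(D,[[357,268]]).round(3))
print("head side", w(D,[[300,208],[300,232]]).round(3).tolist())
E
```

```text
wrist pts [[0.467, 0.061, 0.128], [0.576, 0.073, 0.124], [0.57, 0.085, 0.085], [0.459, 0.121, 0.108], [0.559, 0.131, 0.107], [0.471, 0.0, 0.108], [0.573, 0.013, 0.108], [0.348, 0.183, 0.008], [0.632, 0.062, -0.0]]
scene mat corners [[0.431, -0.138, 0.003], [0.596, -0.205, 0.003], [0.539, -0.338, 0.003], [0.369, -0.26, 0.003]]
((0.48638665676116943, -0.23800820112228394), (0.14792394638061523, 0.1871277242898941), 66.38349151611328)
stand scene [[0.468 0.32  0.011]] side [[0.473, 0.341, 0.013], [0.51, 0.324, 0.039], [0.428, 0.381, 0.038]] dish [[0.341 0.181 0.006]]
head side [[0.511, 0.073, 0.126], [0.509, 0.095, 0.058]]
```

Call:
jog_arm:
  motion: "0.35 -0.65 0 0 0 0 93; 0.35 -0.65 0 0 0 0 93; 0.35 -0.65 0 0 0 0 93; 0.35 -0.65 0 0 0 0 93; 0.3 -0.65 0 0 0 0 93; 0 0 0 0 0 -0.0383 93; 0 0 0 0 0 -0.0383 93; 0 0 0 0 0 -0.0383 93; 0 0 0 0 0 -0.0383 93; 0 0 0 0 0 -0.0383 93"

```text
time: 0.98
position: [0.5197, 0.068, 0.2185]
eef_rot: [-0.0, 0.463, 0.886, -0.0]
contact_force: [-0.5, -0.7, -0.5]
width: 0.0927
finger_force: 0.0
```

Call:
jog_arm:
  motion: "0 0 0 0 0 -0.0383 93; 0 0 0 0 0 -0.0383 93; 0 0 0 0 0 -0.0383 93; 0 0 0 0 0 -0.0383 93; 0 0 0 0 0 -0.0383 93; 0 0 0 0 0 -0.0383 93; 0 0 0 0 0 -0.0383 93; 0 0 0 0 0 -0.0383 93; 0 0 0 0 0 -0.0383 93; 0 0 0 0 0 0 93"

```text
time: 1.82
position: [0.5198, 0.0676, 0.2183]
eef_rot: [-0.0, -0.058, 0.998, 0.0]
contact_force: [0.4, 0.6, 0.2]
width: 0.0932
finger_force: 0.0
```

Run:
```python
from h import *
import pickle
f=snap("wrist"); save(f,"w1"); pickle.dump(f,open("w1.pkl","wb"))
s=f["s"]; print(s["time"],s["position"].round(4),s["eef_rot"].round(4),s["joint_pos"].round(2),s["contact_force"].round(1))
```

```text
1.8167 [0.5198 0.0676 0.2183] [-4.000e-04 -5.770e-02  9.983e-01  1.000e-04] [ 0.15  0.45 -0.46  1.78  0.24  0.97  1.27] [0.4 0.6 0.2]
```

View pics/w1.png

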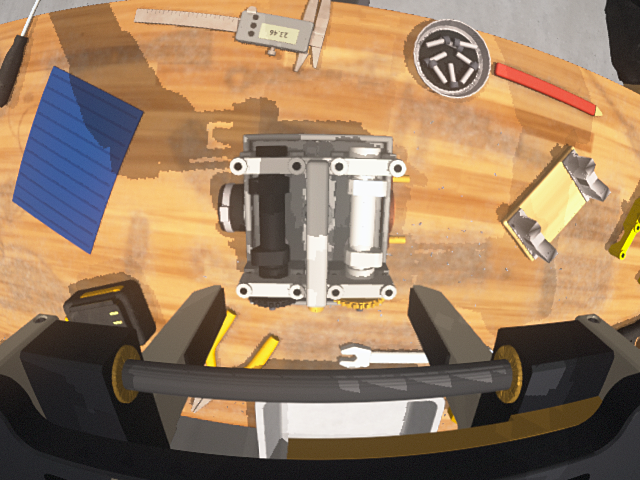

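Lookalike check. Holder candidates are the bare aluminium one at wrist (318,230) and the yellow one at (630,230); I choose the aluminium one. Camshaft candidates are bright (365,225) next to the rusty/brass-stud side and black (270,225) next to the boot (230,208). Next I measure and take one close crop.

Run:
```python
from h import *
import pickle
f=pickle.load(open("w1.pkl","rb")); c=cloud(f); hs=cv2.cvtColor(f["pixels"],cv2.COLOR_RGB2HSV)
cv2.imwrite("pics/crop1.png",cv2.resize(f["pixels"][120:320,200:440,::-1],None,fx=2.5,fy=2.5,interpolation=cv2.INTER_CUBIC))
def rect(p): (cx,cy),(a,b),t=cv2.minAreaRect(p[:,:2].astype(np.float32)); return np.round([cx,cy,a,b,t],4)
yy,xx=np.mgrid[:480,:640]
roi=(xx>215)&(xx<420)&(yy>120)&(yy<315)
rib=roi&(c[...,2]>.119)&(hs[...,1]<60); p=c[rib]; print("rib",rib.sum(),rect(p),np.percentile(p[:,2],[5,50,95]).round(4))
q=p[:,:2]-p[:,:2].mean(0); v=np.linalg.svd(q,full_matrices=False)[2][0]; v*=np.sign(v[0]); print("rib yaw",np.degrees(np.arctan2(v[1],v[0])),p.mean(0))
st=roi&(c[...,2]>.101)&(c[...,2]<.116)&(hs[...,1]<60); print("strap+rib",rect(c[st|rib]),np.median(c[st][:,2]))
b=w(f,[[238,166],[398,167],[244,292],[388,292]],.106); print("bolts",b.round(4).tolist(),b.mean(0).round(4))
m=cv2.inRange(hs,(100,120,40),(120,255,255)); m[:,200:]=0
p=w(f,np.argwhere(m)[:,::-1],.003); print("mat",rect(p),m.sum()//255)
roi=(xx>480)&(xx<612)&(yy>140)&(yy<270)
base=roi&(c[...,2]>.006)&(c[...,2]<.020); vb=roi&(c[...,2]>.024)
print("base",rect(c[base]),np.median(c[base][:,2])); 
n,l,_,_=cv2.connectedComponentsWithStats(vb.astype(np.uint8))
for i in range(1,n):
    P=c[l==i]
    if len(P)>40: print("vb",len(P),rect(P),P.mean(0).round(4),P[:,2].max())
print("all stand",rect(c[roi&(c[...,2]>.006)]))
```

```text
rib 3293 [0.5017 0.0865 0.1323 0.0587 6.1792] [0.1241 0.1262 0.1278]
rib yaw 6.199112174641154 [0.50856239 0.06569349 0.13436639]
strap+rib [0.5106 0.0659 0.1456 0.1328 5.9896] 0.10491400805218104
bolts [[0.4704, 0.0012, 0.106], [0.4571, 0.1217, 0.106], [0.5736, 0.0122, 0.106], [0.5597, 0.1313, 0.106]] [0.5152 0.0666 0.106 ]
mat [ 0.4867 -0.2383  0.1476  0.1875 66.8333] 11883
base [ 0.505   0.3685  0.169   0.1323 43.2214] 0.009610576719755903
vb 820 [4.25000e-01 2.30100e-01 3.43800e-01 4.37000e-02 8.71522e+01] [0.4324 0.3708 0.0392] 0.38394911133222187
vb 816 [4.73100e-01 2.01100e-01 2.94100e-01 3.14000e-02 7.03058e+01] [0.5122 0.3093 0.041 ] 0.38394911133222187
all stand [0.483  0.2663 0.1416 0.4033 7.2797]
```

View pics/crop1.png

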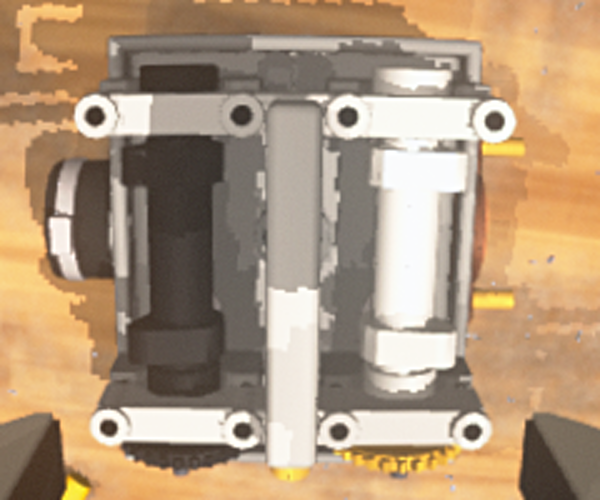

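Crop: bare holder over both shafts with the rib at crop (293,280). The black cam (185,260) is on the boot side and the bright cam (410,260) on the rusty/stud side, with sprockets at the bottom (tunnel). The choice is confirmed.

```bash
cat >> h.py <<'E'
def rect(p): (cx,cy),(a,b),t=cv2.minAreaRect(p[:,:2].astype(np.float32)); return np.round([cx,cy,a,b,t],4)
def line(p):
    q=p[:,:2]-p[:,:2].mean(0); v=np.linalg.svd(q,full_matrices=False)[2][0]; v*=np.sign(v[0]); return p.mean(0).round(4),round(float(np.degrees(np.arctan2(v[1],v[0]))),2)
def go(x,y,z,yaw,s=None):
    "print move in tool units; yaw = world heading of tool x, deg"
    if s is None:
        from bench import status; s=status.read_state()
    T=tpose(s); r=T[:3,:3].T
    d=r@(np.array([x,y,z])-T[:3,3])/.04; h=np.degrees(np.arctan2(T[1,0],T[0,0])); dy=(yaw-h+180)%360-180
    print("t",round(s["time"],2),"at",T[:3,3].round(4),"head",round(h,2),"tilt",T[:2,2].round(4),"-> shift",d.round(3),"turn z",round(-dy/180,4),"w",round(s["width"],4),"F",s["contact_force"].round(1))
E
python3 - <<'E'
from h import *
import pickle
f=pickle.load(open("w1.pkl","rb")); c=cloud(f); hs=cv2.cvtColor(f["pixels"],cv2.COLOR_RGB2HSV)
c[f["range_z"]<.05]=np.nan
yy,xx=np.mgrid[:480,:640]
roi=(xx>215)&(xx<420)&(yy>120)&(yy<315)
big=lambda m:(lambda l,s:l==1+s[1:,4].argmax())(*cv2.connectedComponentsWithStats(m.astype(np.uint8))[1:3])
rib=big(roi&(c[...,2]>.119)&(c[...,2]<.14)); P=c[rib]; print("rib",rib.sum(),rect(P),line(P))
st=big(roi&(c[...,2]>.100)&(c[...,2]<.14)&(hs[...,1]<60)); print("holder",rect(c[st]))
roi=(xx>480)&(xx<615)&(yy>140)&(yy<270)
base=big(roi&(c[...,2]>.006)&(c[...,2]<.020)); print("base",rect(c[base]))
n,l,_,_=cv2.connectedComponentsWithStats((roi&(c[...,2]>.024)&(c[...,2]<.08)).astype(np.uint8))
for i in range(1,n):
    P=c[l==i]
    if len(P)>40: print("vb",len(P),rect(P),P.mean(0).round(4),P[:,2].max().round(3))
print("all",rect(c[big(roi&(c[...,2]>.006)&(c[...,2]<.08))]))
go(.5152,.0666,.108,186.2)
E
```

```text
rib 3240 [0.5179 0.0667 0.1183 0.0159 6.1792] (array([0.512 , 0.0659, 0.1259]), 6.08)
holder [0.5161 0.0664 0.1177 0.1328 5.9496]
base [ 0.4729  0.3449  0.0715  0.1349 53.1165]
vb 817 [4.32400e-01 3.75500e-01 5.53000e-02 1.79000e-02 5.31759e+01] [0.4324 0.372  0.038 ] 0.048
vb 811 [5.13800e-01 3.14200e-01 5.52000e-02 1.70000e-02 5.28085e+01] [0.5127 0.3108 0.0389] 0.049
all [ 0.4729  0.3449  0.0715  0.1349 53.1165]
t 1.87 at [0.5198 0.0677 0.2184] head -173.64 tilt [-0.0008  0.0003] -> shift [ 0.115 -0.017  2.759] turn z 0.0009 w 0.0931 F [ 0.5 -0.1 -0.5]
```

Call:
jog_arm:
  motion: "0.085 -0.018 0.3 0 0 0.0014 45; 0 0 0.5 0 0 0 45; 0 0 0.6 0 0 0 45; 0 0 0.6 0 0 0 45; 0 0 0.4 0 0 0 45; 0 0 0.2 0 0 0 45; 0 0 0 0 0 0 45; 0 0 0 0 0 0 45"

```text
time: 2.53
position: [0.5169, 0.0671, 0.1149]
eef_rot: [0.0, -0.054, 0.999, 0.0]
contact_force: [-0.1, 0.4, 0.3]
width: 0.0467
finger_force: 0.0
```

Run:
```python
from h import *
f=snap("wrist"); save(f,"w2")
go(.5165,.0666,.0975,186.1)
```

```text
t 2.58 at [0.5174 0.0672 0.1155] head -173.79 tilt [0.0017 0.0003] -> shift [ 0.026 -0.013  0.45 ] turn z 0.0006 w 0.0458 F [-0.1 -0.6 -0.2]
```

View pics/w2.png

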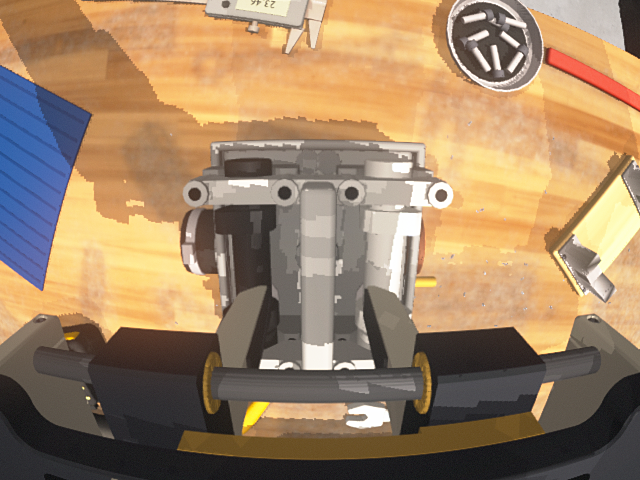

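Fingers straddle the rib centrally at (317,290). I'll go down the last 18 mm and close.

Call:
jog_arm:
  motion: "0.026 -0.013 0.25 0 0 0.0006 40; 0 0 0.2 0 0 0 30; 0 0 0 0 0 0 5; 0 0 0 0 0 0 5; 0 0 0 0 0 0 5; 0 0 0 0 0 0 5; 0 0 0 0 0 0 5; 0 0 0 0 0 0 5; 0 0 0 0 0 0 5; 0 0 0 0 0 0 5"

```text
time: 3.42
position: [0.5158, 0.0665, 0.0967]
eef_rot: [0.0, -0.054, 0.999, 0.0]
contact_force: [-0.9, 0.2, -0.7]
width: 0.016
finger_force: 30.0
```

Run:
```python
from h import *
go(.5165,.0666,.0975,186.1)
```

```text
t 3.42 at [0.5158 0.0665 0.0967] head -173.84 tilt [0.0003 0.0004] -> shift [-0.018 -0.    -0.019] turn z 0.0003 w 0.016 F [-0.9  0.2 -0.7]
```

Call:
jog_arm:
  motion: "0 0 -0.05 0 0 0 5; 0 0 -0.1 0 0 0 5; 0 0 -0.1 0 0 0 5; 0 0 -0.15 0 0 0 5; 0 0 -0.2 0 0 0 5; 0 0 -0.25 0 0 0 5; 0 0 -0.4 0 0 0 5; 0 0 -0.4 0 0 0 5; 0 0 -0.4 0 0 0 5; 0 0 -0.2 0 0 0 5"

```text
time: 4.25
position: [0.5167, 0.0667, 0.1894]
eef_rot: [0.002, -0.054, 0.999, 0.0]
contact_force: [-0.3, 0.1, -3.7]
width: 0.0161
finger_force: 30.0
```

Run:
```python
from h import *
f=snap("scene"); cv2.imwrite("pics/s3.png",cv2.resize(f["pixels"][180:310,270:450,::-1],None,fx=4,fy=4,interpolation=cv2.INTER_CUBIC))
go(.4867,-.2383,.19,156.8)
```

```text
t 4.3 at [0.5174 0.0668 0.1901] head -173.84 tilt [0.0059 0.0008] -> shift [ 1.58  -7.501 -0.008] turn z 0.1631 w 0.016 F [ 0.5  1.  -2. ]
```

View pics/s3.png

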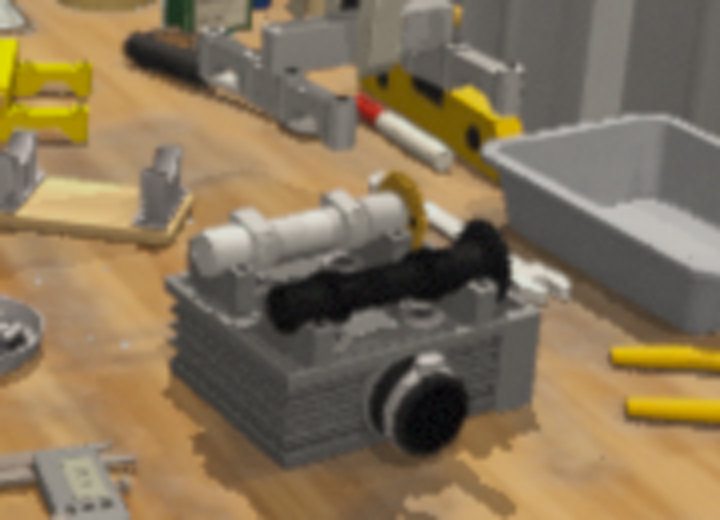

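Both cams stayed in their saddles: bright at crop (300,230), black at (380,280). The holder is clear above. I'll carry it to the mat.

Call:
jog_arm:
  motion: "0.1 -0.4 0 0 0 0 5; 0.18 -0.85 0 0 0 0 5; 0.18 -0.9 0 0 0 0 5; 0.18 -0.9 0 0 0 0 5; 0.18 -0.9 0 0 0 0 5; 0.18 -0.9 0 0 0 0 5; 0.18 -0.9 0 0 0 0 5; 0.18 -0.85 0 0 0 0 5; 0.15 -0.6 0 0 0 0 5; 0.07 -0.3 0 0 0 0 5"

```text
time: 5.13
position: [0.483, -0.244, 0.1859]
eef_rot: [-0.001, -0.05, 0.999, -0.001]
contact_force: [0.6, -0.5, -4.4]
width: 0.0157
finger_force: 30.0
```

Call:
jog_arm:
  motion: "0 0 0 0 0 0.02 5; 0 0 0.3 0 0 0.03 5; 0 0 0.6 0 0 0.033 5; 0 0 0.6 0 0 0.033 5; 0 0 0.6 0 0 0.03 5; 0 0 0.6 0 0 0.0171 5; 0 0 0.4 0 0 0 5; 0 0 0.2 0 0 0 5; 0 0 0 0 0 0 5; 0 0 0 0 0 0 5"

```text
time: 5.97
position: [0.4856, -0.2379, 0.0549]
eef_rot: [0.0, 0.2, 0.98, 0.0]
contact_force: [-0.4, -0.6, -3.3]
width: 0.0154
finger_force: 30.0
```

Run:
```python
from h import *
go(.4867,-.2383,.0167,156.8)
```

```text
t 5.97 at [ 0.4856 -0.2379  0.0549] head 156.87 tilt [0.0004 0.0007] -> shift [-0.028  0.001  0.954] turn z 0.0004 w 0.0154 F [-0.4 -0.6 -3.3]
```

Call:
jog_arm:
  motion: "0 0 0.3 0 0 0 5; 0 0 0.3 0 0 0 5; 0 0 0.2 0 0 0 5; 0 0 0.08 0 0 0 5; 0 0 0.03 0 0 0 5; 0 0 0.02 0 0 0 5; 0 0 0.02 0 0 0 5; 0 0 0 0 0 0 5; 0 0 0 0 0 0 5"

```text
time: 6.72
position: [0.4853, -0.2389, 0.017]
eef_rot: [0.0, 0.201, 0.98, -0.0]
contact_force: [-0.7, -1.0, -4.4]
width: 0.0159
finger_force: 30.0
```

Run:
```python
from h import *
go(.4867,-.2383,.0167,156.8)
```

```text
t 6.72 at [ 0.4853 -0.2389  0.017 ] head 156.8 tilt [ 0.0007 -0.0003] -> shift [-0.026  0.027  0.008] turn z -0.0 w 0.0159 F [-0.7 -1.  -4.4]
```

Call:
jog_arm:
  motion: "0 0 0.015 0 0 0 5; 0 0 0.015 0 0 0 5; 0 0 0 0 0 0 5; 0 0 0 0 0 0 5"

```text
time: 7.05
position: [0.4853, -0.2389, 0.0168]
eef_rot: [0.0, 0.201, 0.98, -0.0]
contact_force: [-1.4, 0.4, 4.9]
width: 0.0156
finger_force: 30.0
```

Call:
jog_arm:
  motion: "0 0 0.015 0 0 0 5; 0 0 0 0 0 0 5; 0 0 0 0 0 0 5"

```text
time: 7.3
position: [0.4854, -0.2389, 0.0168]
eef_rot: [0.001, 0.201, 0.98, -0.0]
contact_force: [-2.6, 0.7, 9.5]
width: 0.0159
finger_force: 30.0
```

Call:
jog_arm:
  motion: "0 0 -0.03 0 0 0 45; 0 0 0 0 0 0 45; 0 0 0 0 0 0 45; 0 0 0 0 0 0 45; 0 0 -0.3 0 0 0 45; 0 0 -0.8 0 0 0 45; 0 0 -0.9 0 0 0 45; 0 0 -0.9 0 0 0 45; 0 0 -0.9 0 0 0 45; 0 0 -0.9 0 0 0 45"

```text
time: 8.13
position: [0.4847, -0.2386, 0.2056]
eef_rot: [-0.0, 0.201, 0.98, 0.0]
contact_force: [0.5, -0.1, -1.0]
width: 0.045
finger_force: 0.0
```

Run:
```python
from h import *
go(.516,.0666,.22,186.1)
```

```text
t 8.13 at [ 0.4847 -0.2386  0.2056] head 156.81 tilt [-0.0003  0.0003] -> shift [ 2.285  7.321 -0.357] turn z -0.1627 w 0.045 F [ 0.5 -0.1 -1. ]
```

Call:
jog_arm:
  motion: "0.13 0.5 -0.2 0 0 0 60; 0.28 0.9 -0.16 0 0 0 60; 0.29 0.92 0 0 0 0 60; 0.29 0.92 0 0 0 0 60; 0.29 0.92 0 0 0 0 60; 0.29 0.92 0 0 0 0 60; 0.29 0.92 0 0 0 0 60; 0.25 0.8 0 0 0 0 60; 0.17 0.52 0 0 0 0 60; 0 0 0 0 0 -0.03 60"

```text
time: 8.97
position: [0.5163, 0.074, 0.2187]
eef_rot: [0.0, 0.149, 0.989, 0.002]
contact_force: [-0.4, 0.2, -0.4]
width: 0.0601
finger_force: 0.0
```

Call:
jog_arm:
  motion: "0 0 0 0 0 -0.033 60; 0 0 0 0 0 -0.033 60; 0 0 0 0 0 -0.033 60; 0 0 0 0 0 -0.0337 60; 0 0 0 0 0 0 60; 0 0 0 0 0 0 60; 0 0 0 0 0 0 60"

```text
time: 9.55
position: [0.5165, 0.0662, 0.2183]
eef_rot: [-0.0, -0.052, 0.999, 0.0]
contact_force: [0.7, 0.1, -0.2]
width: 0.0604
finger_force: 0.0
```

Run:
```python
from h import *
import pickle
f=snap("wrist"); save(f,"w4"); pickle.dump(f,open("w4.pkl","wb")); go(.516,.0666,.22,186.1,f["s"])
c=cloud(f); c[f["range_z"]<.05]=np.nan; hs=cv2.cvtColor(f["pixels"],cv2.COLOR_RGB2HSV)
C=np.array([.516,.0666]); a=np.radians(6.1); ex=np.array([np.cos(a),np.sin(a)]); ey=np.array([-ex[1],ex[0]])
h=np.stack([(c[...,:2]-C)@ex,(c[...,:2]-C)@ey,c[...,2]],-1)
for n,sg in (("exh",1),("int",-1)):
    shaft=(abs(h[...,0])<20)&(abs(h[...,0])<.02)&(abs(h[...,1]-sg*.038)<.016)&(h[...,2]>.084)&(h[...,2]<.1)
    P=h[shaft]; b=np.linspace(-.02,.02,6)
    print(n,"shaft",shaft.sum(),line(c[shaft]),"ymid/zmax per bin",[(round((np.percentile(q[:,1],2)+np.percentile(q[:,1],98))/2,4),round(np.percentile(q[:,2],95),4)) for q in [P[(P[:,0]>b[i])&(P[:,0]<b[i+1])] for i in range(5)]])
    A=(abs(h[...,1]-sg*.038)<.012)&(h[...,2]>.078)&(h[...,2]<.13); Q=h[A]
    xs=np.arange(-.09,.1,.004); print([ (round(x,3),round(float(np.percentile(Q[abs(Q[:,0]-x)<.002,2],90)),3)) for x in xs if (abs(Q[:,0]-x)<.002).sum()>5])
body=(abs(h[...,0])<.12)&(abs(h[...,1])<.12)&(h[...,2]>.045)&(h[...,2]<.13)
l,s=cv2.connectedComponentsWithStats(body.astype(np.uint8))[1:3]; m=l==1+s[1:,4].argmax()
deck=m&(h[...,2]<.06); print("body",rect(c[m]),"deck",rect(c[deck]))
```

```text
t 9.55 at [0.5165 0.0662 0.2183] head -174.05 tilt [-0.0003  0.0001] -> shift [ 0.011  0.01  -0.042] turn z -0.0008 w 0.0604 F [ 0.7  0.1 -0.2]
exh shaft 1140 (array([0.5127, 0.1035, 0.0894]), 7.83) ymid/zmax per bin [(np.float64(0.0376), np.float64(0.0919)), (np.float64(0.0373), np.float64(0.0918)), (np.float64(0.0372), np.float64(0.092)), (np.float64(0.0375), np.float64(0.092)), (np.float64(0.0394), np.float64(0.0942))]
[(np.float64(-0.066), 0.093), (np.float64(-0.062), 0.093), (np.float64(-0.058), 0.093), (np.float64(-0.054), 0.094), (np.float64(-0.05), 0.094), (np.float64(-0.046), 0.093), (np.float64(-0.042), 0.092), (np.float64(-0.038), 0.095), (np.float64(-0.034), 0.096), (np.float64(-0.03), 0.096), (np.float64(-0.026), 0.092), (np.float64(-0.022), 0.092), (np.float64(-0.018), 0.092), (np.float64(-0.014), 0.091), (np.float64(-0.01), 0.091), (np.float64(-0.006), 0.091), (np.float64(-0.002), 0.092), (np.float64(0.002), 0.091), (np.float64(0.006), 0.092), (np.float64(0.01), 0.092), (np.float64(0.014), 0.092), (np.float64(0.018), 0.092), (np.float64(0.022), 0.096), (np.float64(0.02
[... 980 characters left out ...]
, (np.float64(-0.014), 0.091), (np.float64(-0.01), 0.091), (np.float64(-0.006), 0.091), (np.float64(-0.002), 0.091), (np.float64(0.002), 0.091), (np.float64(0.006), 0.091), (np.float64(0.01), 0.091), (np.float64(0.014), 0.091), (np.float64(0.018), 0.094), (np.float64(0.022), 0.095), (np.float64(0.026), 0.095), (np.float64(0.03), 0.095), (np.float64(0.034), 0.092), (np.float64(0.038), 0.093), (np.float64(0.042), 0.093), (np.float64(0.046), 0.094), (np.float64(0.05), 0.094), (np.float64(0.054), 0.093), (np.float64(0.058), 0.092), (np.float64(0.062), 0.102), (np.float64(0.066), 0.104), (np.float64(0.07), 0.099)]
body [0.5228 0.0571 0.1634 0.1663 5.9837] deck [0.5228 0.0571 0.1634 0.1663 5.9837]
```

View pics/w4.png

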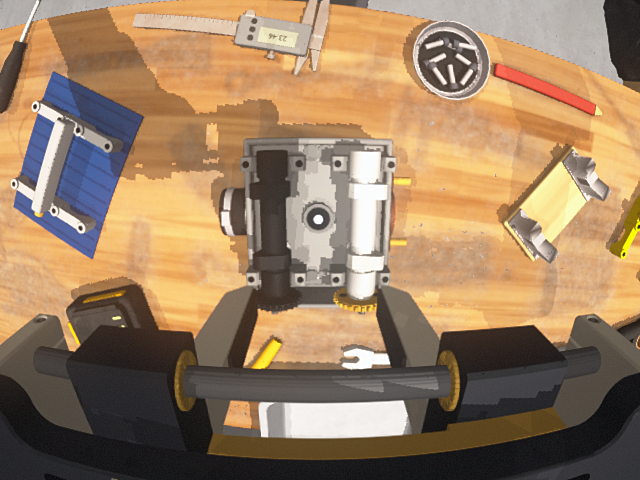

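Wrist view: the holder stands on the mat (65,165), the black cam (272,230) is on the boot side and the bright one (363,230) on the flange side. The saddle posts with bolt holes are at (250,164), (391,163), (254,280) and (383,280). I'll measure the saddles' x.

Run:
```python
from h import *
import pickle
f=pickle.load(open("w4.pkl","rb")); c=cloud(f); c[f["range_z"]<.05]=np.nan
C=np.array([.516,.0666]); a=np.radians(6.1); ex=np.array([np.cos(a),np.sin(a)]); ey=np.array([-ex[1],ex[0]])
h=np.stack([(c[...,:2]-C)@ex,(c[...,:2]-C)@ey,c[...,2]],-1)
for sx in(-1,1):
  for y0,y1 in((-.064,-.057),(-.02,-.012),(.012,.02),(.057,.064)):
    m=(h[...,1]>y0)&(h[...,1]<y1)&(h[...,2]>.079)&(h[...,2]<.088)&(h[...,0]*sx>.02); q=h[m]
    print(sx,y0,m.sum(),np.percentile(q[:,0],[2,50,98]).round(4),np.median(q[:,2]).round(4))
for z0,z1 in((.05,.06),):
    m=(abs(h[...,1])<.06)&(h[...,2]>z0)&(h[...,2]<z1)&(abs(h[...,0])<.12); q=h[m]; print("deck x",np.percentile(q[:,0],[.5,99.5]).round(4),"y",np.percentile(h[(abs(h[...,0])<.03)&(h[...,2]>z0)&(h[...,2]<z1)][:,1],[.5,99.5]).round(4), np.median(q[:,2]))
# mat holder
hs=cv2.cvtColor(f["pixels"],cv2.COLOR_RGB2HSV); yy,xx=np.mgrid[:480,:640]
for z0,z1 in ((.035,.06),(.02,.06)):
    m=(xx<150)&(yy>60)&(yy<270)&(c[...,2]>z0)&(c[...,2]<z1); l,s=cv2.connectedComponentsWithStats(m.astype(np.uint8))[1:3]; m=l==1+s[1:,4].argmax(); print("holder on mat",rect(c[m]),line(c[m]))
```

```text
-1 -0.064 96 [-0.0604 -0.0554 -0.0496] 0.0799
-1 -0.02 124 [-0.0604 -0.0547 -0.0487] 0.0799
-1 0.012 105 [-0.0603 -0.0545 -0.0487] 0.0799
-1 0.057 98 [-0.0602 -0.0548 -0.0493] 0.0797
1 -0.064 71 [0.0409 0.0457 0.0518] 0.0797
1 -0.02 115 [0.0415 0.0489 0.0651] 0.0801
1 0.012 128 [0.041  0.0492 0.0651] 0.0801
1 0.057 72 [0.0409 0.0463 0.052 ] 0.0797
deck x [-0.0756  0.0862] y [-0.0914  0.0705] 0.05470571708950514
holder on mat [ 4.87300e-01 -2.39400e-01  1.80000e-02  1.18400e-01  6.64917e+01] (array([ 0.4834, -0.2349,  0.0442]), -23.28)
holder on mat [ 0.487  -0.2394  0.1332  0.121  66.6709] (array([ 0.4824, -0.2317,  0.0333]), -22.71)
```

Run:
```python
from h import *
import pickle
C=np.array([.516,.0666]); a=np.radians(6.1); ex=np.array([np.cos(a),np.sin(a)]); ey=np.array([-ex[1],ex[0]])
for n in("w1","w4"):
    f=pickle.load(open(n+".pkl","rb")); c=cloud(f); c[f["range_z"]<.05]=np.nan
    h=np.stack([(c[...,:2]-C)@ex,(c[...,:2]-C)@ey,c[...,2]],-1)
    print(n,f["s"]["position"].round(4))
    for sx in(-1,1):
      for y in(-.05,-.026,.026,.05):
        m=(abs(h[...,1]-y)<.003)&(h[...,2]>.098)&(h[...,2]<.112)&(h[...,0]*sx>.035)&(h[...,0]*sx<.075); q=h[m]
        if m.sum()>10 and n=="w1": print(" strap",sx,y,m.sum(),np.percentile(q[:,0],[2,50,98]).round(4),np.median(q[:,2]).round(4))
    # profile z along x at y=0 and y=+-.03
    for y in (0.,.062,-.06):
        m=(abs(h[...,1]-y)<.004)&(abs(h[...,0])<.11); q=h[m]
        print(" prof y",y,[(round(float(x*1000)),round(float(np.median(q[abs(q[:,0]-x)<.0015,2]))*1000) if 0 else int(1000*np.median(q[abs(q[:,0]-x)<.0015,2]))) for x in np.r_[np.arange(-.086,-.06,.002),np.arange(.05,.1,.002)] if (abs(q[:,0]-x)<.0015).any()])
```

```text
w1 [0.5198 0.0676 0.2183]
 strap -1 -0.05 132 [-0.0587 -0.0527 -0.0466] 0.1045
 strap -1 -0.026 131 [-0.0582 -0.0524 -0.0465] 0.1046
 strap -1 0.026 131 [-0.0581 -0.0522 -0.0461] 0.1044
 strap -1 0.05 116 [-0.0575 -0.0522 -0.0468] 0.1044
 strap 1 -0.05 141 [0.0433 0.0501 0.0662] 0.104
 strap 1 -0.026 144 [0.043  0.0498 0.0651] 0.104
 strap 1 0.026 151 [0.0434 0.0507 0.0655] 0.1038
 strap 1 0.05 137 [0.0436 0.0499 0.0658] 0.1041
 prof y 0.0 [(-86, 0), (-84, 0), (-82, 0), (-80, 0), (-78, 0), (-76, 56), (-74, 58), (-72, 58), (-70, 56), (-68, 55), (-66, 56), (-64, 56), (-62, 56), (50, 126), (52, 125), (54, 125), (56, 121), (58, 121), (60, 120), (62, 120)]
 prof y 0.062 [(-86, 0), (-84, 0), (-82, 0), (-80, 0), (-78, 0), (-76, 0), (-74, 58), (-72, 57), (-70, 57), (-68, 57), (-66, 57), (-64, 57), (-62, 58), (50, 107), (52, 107), (54, 107), (56, 106), (64, 89), (66, 89), (84, 58), (86, 58)]
 prof y -0.06 [(-86, 0), (-84, 0), (-82, 0), (-80, 0), (-78, 0), (-76, 56), (-74, 58), (-72, 58), (-70, 57), (-68, 55), (-66, 56), (-64, 56), (-62, 58), (50, 107), (52, 107), (54, 107), (56, 107), (62, 91), (64, 90), (66, 93), (68, 93), (84, 58), (86, 58)]
w4 [0.5165 0.0662 0.2183]
 prof y 0.0 [(-86, 0), (-84, 0), (-82, 0), (-80, 0), (-78, 0), (-76, 0), (-74, 58), (-72, 58), (-70, 54), (-68, 56), (-66, 56), (-64, 56), (-62, 56), (50, 56), (52, 56), (54, 56), (56, 56), (58, 56), (60, 56), (62, 53), (64, 52), (66, 51), (80, 34), (82, 41), (84, 57), (86, 58), (88, 57)]
 prof y 0.062 [(-86, 0), (-84, 0), (-82, 0), (-80, 0), (-78, 0), (-76, 0), (-74, 57), (-72, 58), (-70, 57), (-68, 57), (-66, 57), (-64, 57), (-62, 58), (50, 79), (52, 79), (54, 78), (62, 57), (64, 58), (66, 58)]
 prof y -0.06 [(-86, 0), (-84, 0), (-82, 0), (-80, 0), (-78, 0), (-76, 0), (-74, 58), (-72, 58), (-70, 58), (-68, 56), (-66, 53), (-64, 53), (-62, 59), (50, 79), (52, 79), (60, 75), (62, 58), (64, 58), (66, 56), (68, 49), (70, 49), (72, 44)]
```

Call:
jog_arm:
  motion: "0.06 -0.47 0 0 0 0 50; 0.05 -0.46 0 0 0 -0.0008 50; 0 0 0.3 0 0 0 50; 0 0 0.6 0 0 0 50; 0 0 0.8 0 0 0 50; 0 0 0.7 0 0 0 50; 0 0 0.4 0 0 0 50; 0 0 0.2 0 0 0 50; 0 0 0 0 0 0 50; 0 0 0 0 0 0 50"

```text
time: 10.43
position: [0.5166, 0.0291, 0.0989]
eef_rot: [0.0, -0.054, 0.999, 0.0]
contact_force: [0.3, -1.0, 0.7]
width: 0.0501
finger_force: 0.0
```

Run:
```python
from h import *
f=snap("wrist"); save(f,"w5")
go(.5160,.0287,.065,186.1)
```

```text
t 10.48 at [0.5171 0.0292 0.0995] head -173.79 tilt [0.0022 0.0003] -> shift [ 0.031 -0.008  0.862] turn z 0.0006 w 0.0501 F [-0.3  0.3  0.7]
```

View pics/w5.png

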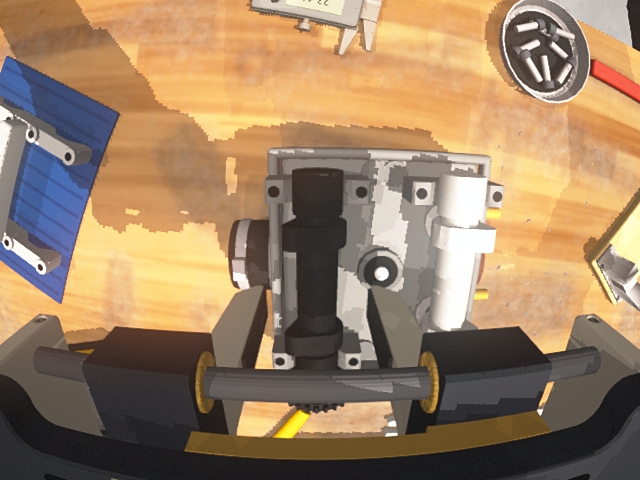

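The black shaft lies centred between the fingers at (317,285), tips between the lobes (235 and 340). I'll lower and close.

Call:
jog_arm:
  motion: "0.03 -0.008 0.2 0 0 0.0006 50; 0 0 0.3 0 0 0 50; 0 0 0.25 0 0 0 45; 0 0 0.1 0 0 0 35; 0 0 0 0 0 0 15; 0 0 0 0 0 0 10; 0 0 0 0 0 0 10; 0 0 0 0 0 0 10; 0 0 0 0 0 0 10; 0 0 0 0 0 0 10"

```text
time: 11.32
position: [0.5153, 0.029, 0.0649]
eef_rot: [0.001, -0.054, 0.999, 0.0]
contact_force: [-0.0, 1.3, 0.8]
width: 0.0214
finger_force: 30.0
```

Run:
```python
from h import *
go(.5160,.0287,.065,186.1)
```

```text
t 11.32 at [0.5153 0.029  0.0649] head -173.86 tilt [0.0011 0.0009] -> shift [-0.016 -0.009 -0.003] turn z 0.0002 w 0.0214 F [-0.   1.3  0.8]
```

Call:
jog_arm:
  motion: "0 0 -0.05 0 0 0 10; 0 0 -0.1 0 0 0 10; 0 0 -0.2 0 0 0 10; 0 0 -0.4 0 0 0 10; 0 0 -0.6 0 0 0 10; 0 0 -0.6 0 0 0 10; 0 0 -0.6 0 0 0 10; 0 0 -0.3 0 0 0 10; 0 0 0 0 0 0 10"

```text
time: 12.07
position: [0.5167, 0.0285, 0.1817]
eef_rot: [0.003, -0.053, 0.999, -0.0]
contact_force: [0.8, 0.1, -2.7]
width: 0.0214
finger_force: 30.0
```

Run:
```python
from h import *
go(.4730,.3449,.17,143.1)
```

```text
t 12.07 at [0.5167 0.0285 0.1817] head -173.91 tilt [0.0064 0.0001] -> shift [0.249 7.982 0.287] turn z 0.2389 w 0.0214 F [ 0.8  0.1 -2.7]
```

Call:
jog_arm:
  motion: "0.02 0.4 0 0 0 0 10; 0.03 0.8 0 0 0 0 10; 0.03 0.9 0 0 0 0 10; 0.03 0.95 0 0 0 0 10; 0.03 0.95 0 0 0 0 10; 0.03 0.95 0 0 0 0 10; 0.03 0.95 0 0 0 0 10; 0.03 0.9 0 0 0 0 10; 0.02 0.78 0 0 0 0 10; 0 0.4 0 0 0 0 10"

```text
time: 12.9
position: [0.4678, 0.3498, 0.1775]
eef_rot: [-0.001, -0.057, 0.998, 0.001]
contact_force: [-0.8, 1.0, -4.2]
width: 0.0214
finger_force: 30.0
```

Call:
jog_arm:
  motion: "0 0 0 0 0 0.02 10; 0 0 0 0 0 0.034 10; 0 0 0 0 0 0.038 10; 0 0 0 0 0 0.038 10; 0 0 0 0 0 0.038 10; 0 0 0 0 0 0.038 10; 0 0 0 0 0 0.033 10; 0 0 0 0 0 0 10; 0 0 0 0 0 0 10; 0 0 0 0 0 0 10"

```text
time: 13.73
position: [0.4706, 0.3443, 0.1777]
eef_rot: [-0.0, 0.315, 0.949, -0.001]
contact_force: [0.6, 1.2, -3.1]
width: 0.0213
finger_force: 30.0
```

Run:
```python
from h import *
f=snap("wrist"); save(f,"w6"); c=cloud(f); c[f["range_z"]<.05]=np.nan
m=(c[...,2]>.006)&(c[...,2]<.02)&(np.hypot(c[...,0]-.473,c[...,1]-.345)<.08); print("base",rect(c[m]))
go(.4730,.3449,.0325,143.1,f["s"])
```

```text
base [ 0.4731  0.3458  0.0703  0.1336 52.9673]
t 13.73 at [0.4706 0.3443 0.1777] head 143.24 tilt [-0.0013 -0.001 ] -> shift [-0.041  0.055  3.631] turn z 0.0008 w 0.0213 F [ 0.6  1.2 -3.1]
```

View pics/w6.png

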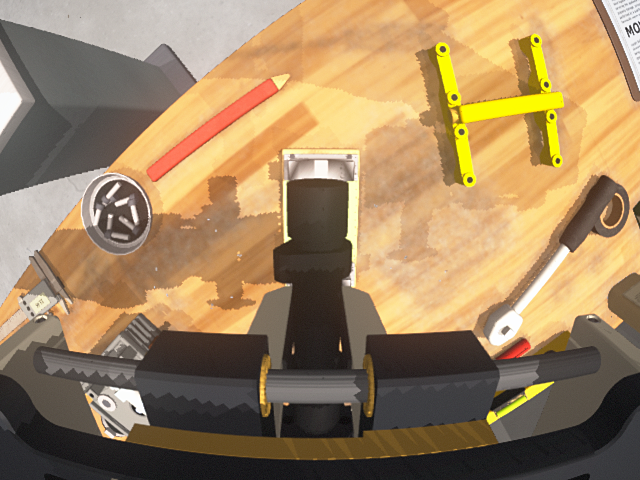

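Cam (317,230) is lined up above the V stand (320,160 block). I'll lower it.

Call:
jog_arm:
  motion: "-0.045 0.06 0.2 0 0 0.0008 10; 0 0 0.6 0 0 0 10; 0 0 0.7 0 0 0 10; 0 0 0.7 0 0 0 10; 0 0 0.6 0 0 0 10; 0 0 0.4 0 0 0 10; 0 0 0.2 0 0 0 10; 0 0 0.1 0 0 0 10; 0 0 0 0 0 0 10; 0 0 0 0 0 0 10"

```text
time: 14.62
position: [0.4746, 0.3461, 0.0392]
eef_rot: [0.0, 0.318, 0.948, 0.001]
contact_force: [-0.6, 0.5, -3.4]
width: 0.0215
finger_force: 30.0
```

Run:
```python
from h import *
go(.4731,.3453,.032,143.1)
```

```text
t 14.62 at [0.4746 0.3461 0.0392] head 142.96 tilt [0.0013 0.0013] -> shift [ 0.017 -0.039  0.18 ] turn z -0.0008 w 0.0215 F [-0.6  0.5 -3.4]
```

Call:
jog_arm:
  motion: "0.015 -0.03 0.06 0 0 0 10; 0 0 0.05 0 0 0 10; 0 0 0.04 0 0 0 10; 0 0 0.02 0 0 0 10; 0 0 0 0 0 0 10; 0 0 0 0 0 0 10"

```text
time: 15.12
position: [0.4733, 0.3457, 0.0323]
eef_rot: [0.0, 0.318, 0.948, 0.001]
contact_force: [0.1, 1.9, -0.4]
width: 0.0211
finger_force: 30.0
```

Run:
```python
from h import *
go(.4731,.3453,.032,143.1)
```

```text
t 15.12 at [0.4733 0.3457 0.0323] head 142.97 tilt [0.0015 0.0015] -> shift [-0.002 -0.011  0.007] turn z -0.0007 w 0.0211 F [ 0.1  1.9 -0.4]
```

Call:
jog_arm:
  motion: "0 0 0 0 0 0 50; 0 0 0 0 0 0 50; 0 0 0 0 0 0 50; 0 0 0 0 0 0 50; 0 0 -0.2 0 0 0 50; 0 0 -0.5 0 0 0 50; 0 0 -0.8 0 0 0 50; 0 0 -0.8 0 0 0 50; 0 0 -0.8 0 0 0 50; 0 0 -0.5 0 0 0 50"

```text
time: 15.95
position: [0.4736, 0.3459, 0.1798]
eef_rot: [0.001, 0.318, 0.948, 0.002]
contact_force: [0.3, 0.2, -0.2]
width: 0.0498
finger_force: 0.0
```

Run:
```python
from h import *
go(.5075,.1042,.18,186.1)
```

```text
t 15.95 at [0.4736 0.3459 0.1798] head 142.96 tilt [0.0039 0.0033] -> shift [-4.317 -4.312 -0.021] turn z -0.2397 w 0.0498 F [ 0.3  0.2 -0.2]
```

Call:
jog_arm:
  motion: "-0.25 -0.25 0 0 0 0 50; -0.5 -0.5 0 0 0 0 50; -0.6 -0.6 0 0 0 0 50; -0.65 -0.65 0 0 0 0 50; -0.65 -0.65 0 0 0 0 50; -0.65 -0.65 0 0 0 0 50; -0.6 -0.6 0 0 0 0 50; -0.417 -0.412 0 0 0 0 50; 0 0 0 0 0 -0.03 50; 0 0 0 0 0 -0.037 50"

```text
time: 16.78
position: [0.5062, 0.0996, 0.1752]
eef_rot: [-0.0, 0.217, 0.976, -0.001]
contact_force: [-0.3, 0.6, 0.2]
width: 0.0497
finger_force: 0.0
```

Call:
jog_arm:
  motion: "0 0 0 0 0 -0.037 50; 0 0 0 0 0 -0.037 50; 0 0 0 0 0 -0.037 50; 0 0 0 0 0 -0.037 50; 0 0 0 0 0 -0.0247 50; 0 0 0 0 0 0 50; 0 0 0 0 0 0 50; 0 0 0 0 0 0 50"

```text
time: 17.45
position: [0.5062, 0.1027, 0.1754]
eef_rot: [-0.0, -0.052, 0.999, -0.0]
contact_force: [-0.3, -0.4, 1.0]
width: 0.0502
finger_force: 0.0
```

Run:
```python
from h import *
go(.5075,.1042,.10,186.1)
f=snap("side"); cv2.imwrite("pics/d7.png",cv2.resize(f["pixels"][180:400,210:430,::-1],None,fx=2.7,fy=2.7,interpolation=cv2.INTER_CUBIC))
```

```text
t 17.45 at [0.5062 0.1027 0.1754] head -174.02 tilt [-0.0007 -0.0004] -> shift [-0.037  0.035  1.886] turn z -0.0007 w 0.0502 F [-0.3 -0.4  1. ]
```

View pics/d7.png

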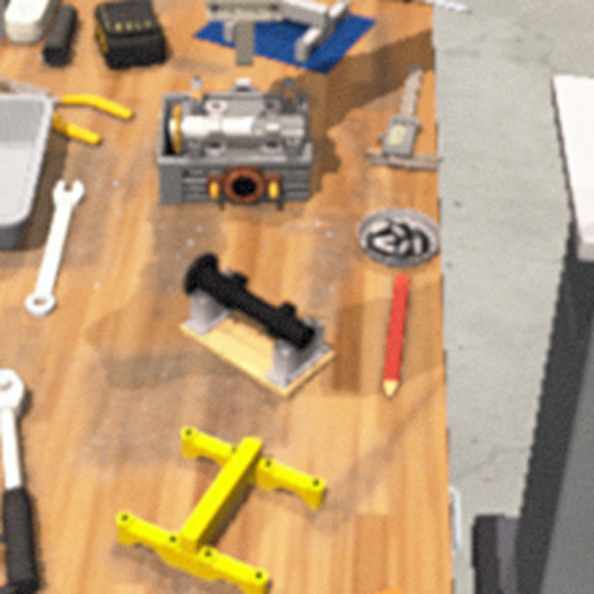

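The black cam lies in the stand V's (crop (250,305)), and the bright one is still in the flange side (235,128). Next is the bright cam.

Call:
jog_arm:
  motion: "-0.04 0.035 0.2 0 0 -0.0007 50; 0 0 0.5 0 0 0 50; 0 0 0.6 0 0 0 50; 0 0 0.4 0 0 0 50; 0 0 0.2 0 0 0 50; 0 0 0 0 0 0 50; 0 0 0 0 0 0 50"

```text
time: 18.08
position: [0.5081, 0.1051, 0.0996]
eef_rot: [-0.0, -0.054, 0.999, 0.0]
contact_force: [-0.1, -0.4, -0.6]
width: 0.0498
finger_force: 0.0
```

Run:
```python
from h import *
f=snap("wrist"); c=cloud(f); c[f["range_z"]<.05]=np.nan
C=np.array([.516,.0666]); a=np.radians(6.1); ex=np.array([np.cos(a),np.sin(a)]); ey=np.array([-ex[1],ex[0]])
h=np.stack([(c[...,:2]-C)@ex,(c[...,:2]-C)@ey,c[...,2]],-1)
m=(abs(h[...,0]+.015)<.01)&(abs(h[...,1]-.038)<.015)&(h[...,2]>.084)&(h[...,2]<.093); P=h[m]
print("shaft y",np.percentile(P[:,1],[2,98]).round(4),P[:,2].max())
go(.5075,.1042,.065,186.1,f["s"])
```

```text
shaft y [0.0282 0.0474] 0.09283270095629684
t 18.08 at [0.5081 0.1051 0.0996] head -173.76 tilt [-0.0003  0.0001] -> shift [ 0.018 -0.022  0.864] turn z 0.0008 w 0.0498 F [-0.1 -0.4 -0.6]
```

Call:
jog_arm:
  motion: "0.01 -0.025 0.2 0 0 0.0008 50; 0 0 0.3 0 0 0 50; 0 0 0.25 0 0 0 45; 0 0 0.1 0 0 0 35; 0 0 0 0 0 0 15; 0 0 0 0 0 0 10; 0 0 0 0 0 0 10; 0 0 0 0 0 0 10; 0 0 0 0 0 0 10; 0 0 0 0 0 0 10"

```text
time: 18.97
position: [0.508, 0.1046, 0.0661]
eef_rot: [0.001, -0.053, 0.999, 0.001]
contact_force: [-0.2, 2.0, 0.2]
width: 0.0214
finger_force: 30.0
```

Run:
```python
from h import *
go(.5075,.1042,.065,186.1)
```

```text
t 18.97 at [0.508  0.1046 0.0661] head -173.89 tilt [0.0011 0.0013] -> shift [ 0.015 -0.009  0.027] turn z 0.0001 w 0.0214 F [-0.2  2.   0.2]
```

Call:
jog_arm:
  motion: "0 0 -0.05 0 0 0 10; 0 0 -0.1 0 0 0 10; 0 0 -0.2 0 0 0 10; 0 0 -0.4 0 0 0 10; 0 0 -0.5 0 0 0 10; 0 0 -0.4 0 0 0 10; 0 0 -0.2 0 0 0 10; 0 -0.4 0 0 0 0 10; 0 -0.7 0 0 0 0 10; 0 -0.5 0 0 0 0 10"

```text
time: 19.8
position: [0.5142, 0.0379, 0.1398]
eef_rot: [-0.0, -0.053, 0.999, -0.001]
contact_force: [-0.4, -0.4, -3.9]
width: 0.0213
finger_force: 30.0
```

Call:
jog_arm:
  motion: "0 -0.3 0 0 0 0 10; 0 0 0 0 0 0 10; 0 0 0 0 0 0 10; 0 0 0 0 0 0 10"

```text
time: 20.13
position: [0.5156, 0.0302, 0.1397]
eef_rot: [-0.0, -0.054, 0.999, 0.001]
contact_force: [0.1, 0.8, -3.6]
width: 0.0209
finger_force: 30.0
```

Run:
```python
from h import *
f=snap("wrist"); save(f,"w8")
go(.516,.029,.068,186.1,f["s"])
```

```text
t 20.13 at [0.5156 0.0302 0.1397] head -173.79 tilt [-0.0001  0.0018] -> shift [-0.008 -0.035  1.793] turn z 0.0006 w 0.0209 F [ 0.1  0.8 -3.6]
```

View pics/w8.png

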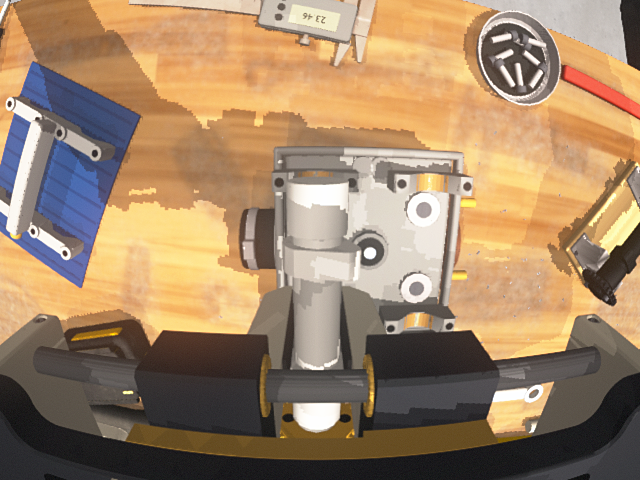

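The bright cam (318,260) hangs over the intake saddles. The empty exhaust saddles show at (432,182) and (416,320). I'll lower it.

Call:
jog_arm:
  motion: "-0.008 -0.035 0.2 0 0 0.0006 10; 0 0 0.4 0 0 0 10; 0 0 0.5 0 0 0 10; 0 0 0.3 0 0 0 10; 0 0 0.2 0 0 0 10; 0 0 0.1 0 0 0 10; 0 0 0.05 0 0 0 10; 0 0 0.03 0 0 0 10; 0 0 0 0 0 0 10; 0 0 0 0 0 0 10"

```text
time: 21.02
position: [0.5168, 0.027, 0.069]
eef_rot: [0.001, -0.052, 0.999, 0.0]
contact_force: [-0.6, 0.2, -3.3]
width: 0.0211
finger_force: 30.0
```

Run:
```python
from h import *
go(.516,.029,.066,186.1)
```

```text
t 21.02 at [0.5168 0.027  0.069 ] head -174.02 tilt [0.0013 0.0002] -> shift [0.015 0.053 0.076] turn z -0.0007 w 0.0211 F [-0.6  0.2 -3.3]
```

Call:
jog_arm:
  motion: "0.01 0.045 0.03 0 0 0 10; 0 0 0.03 0 0 0 10; 0 0 0.02 0 0 0 10; 0 0 0.01 0 0 0 10; 0 0 0 0 0 0 10"

```text
time: 21.43
position: [0.5159, 0.029, 0.066]
eef_rot: [0.001, -0.052, 0.999, -0.0]
contact_force: [-2.1, 0.7, 5.8]
width: 0.0212
finger_force: 30.0
```

Run:
```python
from h import *
go(.516,.029,.066,186.1)
```

```text
t 21.43 at [0.5159 0.029  0.066 ] head -174.0 tilt [ 0.001 -0.   ] -> shift [-0.002 -0.001  0.001] turn z -0.0005 w 0.0212 F [-2.1  0.7  5.8]
```

Seated. I'll release, rise, and go back to the stand.

Call:
jog_arm:
  motion: "0 0 -0.02 0 0 0 50; 0 0 0 0 0 0 50; 0 0 0 0 0 0 50; 0 0 0 0 0 0 50; 0 0 -0.2 0 0 0 50; 0 0 -0.5 0 0 0 50; 0 0 -0.8 0 0 0 50; 0 0 -0.8 0 0 0 50; 0 0 -0.4 0 0 0 50; 0 0 0 0 0 0 50"

```text
time: 22.27
position: [0.5184, 0.0292, 0.178]
eef_rot: [0.004, -0.052, 0.999, 0.0]
contact_force: [-0.8, -0.4, 0.4]
width: 0.05
finger_force: 0.0
```

Run:
```python
from h import *
go(.4733,.3457,.18,143.1)
```

```text
t 22.27 at [0.5184 0.0292 0.178 ] head -174.03 tilt [0.0089 0.0008] -> shift [ 0.299  7.986 -0.052] turn z 0.2381 w 0.05 F [-0.8 -0.4  0.4]
```

Call:
jog_arm:
  motion: "0.03 0.4 0 0 0 0 50; 0.03 0.8 0 0 0 0 50; 0.03 0.9 0 0 0 0 50; 0.03 0.95 0 0 0 0 50; 0.03 0.95 0 0 0 0 50; 0.03 0.95 0 0 0 0 50; 0.03 0.95 0 0 0 0 50; 0.03 0.9 0 0 0 0 50; 0.03 0.78 0 0 0 0 50; 0.03 0.4 0 0 0 0 50"

```text
time: 23.1
position: [0.4679, 0.3499, 0.1731]
eef_rot: [-0.001, -0.055, 0.998, 0.002]
contact_force: [0.5, 0.8, 0.2]
width: 0.05
finger_force: 0.0
```

Call:
jog_arm:
  motion: "0 0 0 0 0 0.02 50; 0 0 0 0 0 0.034 50; 0 0 0 0 0 0.038 50; 0 0 0 0 0 0.038 50; 0 0 0 0 0 0.038 50; 0 0 0 0 0 0.038 50; 0 0 0 0 0 0.0321 50; 0 0 0 0 0 0 50; 0 0 0 0 0 0 50; 0 0 0 0 0 0 50"

```text
time: 23.93
position: [0.4702, 0.3446, 0.1732]
eef_rot: [-0.0, 0.315, 0.949, -0.0]
contact_force: [0.2, -0.2, 0.0]
width: 0.05
finger_force: 0.0
```

Run:
```python
from h import *
f=snap("wrist"); c=cloud(f); c[f["range_z"]<.05]=np.nan
C=np.array([.4733,.3457]); a=np.radians(-36.9); ex=np.array([np.cos(a),np.sin(a)]); ey=np.array([-ex[1],ex[0]])
h=np.stack([(c[...,:2]-C)@ex,(c[...,:2]-C)@ey,c[...,2]],-1)
for x in(-.015,-.005,.005):
    m=(abs(h[...,0]-x)<.005)&(abs(h[...,1])<.018)&(h[...,2]>.051)&(h[...,2]<.075); P=h[m]
    if len(P): print(x,"shaft y",np.percentile(P[:,1],[2,98]).round(4),P[:,2].max().round(4),len(P))
m=(abs(h[...,1])<.010)&(h[...,2]>.05)&(h[...,2]<.09); Q=h[m]
print([(int(1000*x),int(1000*np.percentile(Q[abs(Q[:,0]-x)<.0015,2],90))) for x in np.arange(-.07,.05,.003) if (abs(Q[:,0]-x)<.0015).sum()>3])
go(.4733,.3457,.035,143.1,f["s"])
```

```text
-0.015 shaft y [-0.0099  0.0098] 0.06 325
-0.005 shaft y [-0.01  0.01] 0.0597 313
0.005 shaft y [-0.01    0.0094] 0.0598 295
[(-61, 60), (-57, 60), (-54, 60), (-51, 60), (-48, 60), (-45, 60), (-42, 60), (-39, 60), (-36, 58), (-33, 62), (-30, 62), (-27, 62), (-24, 62), (-21, 60), (-18, 58), (-15, 58), (-12, 58), (-9, 58), (-6, 58), (-3, 58), (0, 58), (2, 58), (5, 58), (8, 58), (11, 58), (14, 58), (17, 58), (20, 58), (23, 59), (26, 62), (29, 62), (32, 62), (35, 62), (38, 61), (41, 60), (44, 60), (47, 60)]
t 23.93 at [0.4702 0.3446 0.1732] head 143.26 tilt [-0.0008 -0.0006] -> shift [-0.047  0.071  3.455] turn z 0.0009 w 0.05 F [ 0.2 -0.2  0. ]
```

Call:
jog_arm:
  motion: "-0.047 0.071 0.2 0 0 0.0009 50; 0 0 0.6 0 0 0 50; 0 0 0.7 0 0 0 50; 0 0 0.7 0 0 0 50; 0 0 0.5 0 0 0 50; 0 0 0.35 0 0 0 50; 0 0 0.2 0 0 0 50; 0 0 0.05 0 0 0 50; 0 0 0 0 0 0 50; 0 0 0 0 0 0 50"

```text
time: 24.82
position: [0.4743, 0.3464, 0.0424]
eef_rot: [0.0, 0.318, 0.948, 0.001]
contact_force: [-0.6, -0.5, 0.0]
width: 0.05
finger_force: 0.0
```

Run:
```python
from h import *
go(.4733,.3457,.0325,143.1)
```

```text
t 24.82 at [0.4743 0.3464 0.0424] head 142.96 tilt [0.0012 0.0012] -> shift [ 0.009 -0.031  0.246] turn z -0.0008 w 0.05 F [-0.6 -0.5  0. ]
```

Call:
jog_arm:
  motion: "0.009 -0.031 0.1 0 0 0 50; 0 0 0.1 0 0 0 45; 0 0 0.045 0 0 0 35; 0 0 0 0 0 0 15; 0 0 0 0 0 0 10; 0 0 0 0 0 0 10; 0 0 0 0 0 0 10; 0 0 0 0 0 0 10; 0 0 0 0 0 0 10"

```text
time: 25.57
position: [0.4733, 0.346, 0.0321]
eef_rot: [0.0, 0.318, 0.948, 0.001]
contact_force: [1.9, 1.5, -1.4]
width: 0.0213
finger_force: 30.0
```

Call:
jog_arm:
  motion: "0 0 -0.05 0 0 0 10; 0 0 -0.1 0 0 0 10; 0 0 -0.2 0 0 0 10; 0 0 -0.5 0 0 0 10; 0 0 -0.7 0 0 0 10; 0 0 -0.7 0 0 0 10; 0 0 -0.7 0 0 0 10; 0 0 -0.4 0 0 0 10; 0 0 -0.2 0 0 0 10; 0 0 0 0 0 0 10"

```text
time: 26.4
position: [0.4731, 0.3454, 0.1759]
eef_rot: [0.001, 0.318, 0.948, 0.001]
contact_force: [-0.4, 0.1, -3.7]
width: 0.021
finger_force: 30.0
```

Run:
```python
from h import *
go(.508,.1046,.17,186.1)
```

```text
t 26.4 at [0.4731 0.3454 0.1759] head 142.95 tilt [0.0024 0.0017] -> shift [-4.324 -4.279  0.139] turn z -0.2397 w 0.021 F [-0.4  0.1 -3.7]
```

Call:
jog_arm:
  motion: "-0.25 -0.25 0 0 0 0 10; -0.5 -0.5 0 0 0 0 10; -0.6 -0.6 0 0 0 0 10; -0.65 -0.65 0 0 0 0 10; -0.65 -0.65 0 0 0 0 10; -0.65 -0.65 0 0 0 0 10; -0.6 -0.6 0 0 0 0 10; -0.424 -0.38 0 0 0 0 10; 0 0 0 0 0 -0.03 10; 0 0 0 0 0 -0.037 10"

```text
time: 27.23
position: [0.5061, 0.0996, 0.1717]
eef_rot: [-0.002, 0.217, 0.976, -0.002]
contact_force: [0.2, -0.0, -2.6]
width: 0.0215
finger_force: 30.0
```

Call:
jog_arm:
  motion: "0 0 0 0 0 -0.037 10; 0 0 0 0 0 -0.037 10; 0 0 0 0 0 -0.037 10; 0 0 0 0 0 -0.037 10; 0 0 0 0 0 -0.0247 10; 0 0 0 0 0 0 10; 0 0 0 0 0 0 10; 0 0 0 0 0 0 10"

```text
time: 27.9
position: [0.5068, 0.1033, 0.1729]
eef_rot: [-0.001, -0.052, 0.999, -0.0]
contact_force: [-0.2, -0.4, -2.7]
width: 0.0209
finger_force: 30.0
```

Run:
```python
from h import *
f=snap("wrist"); save(f,"w9")
go(.508,.1046,.075,186.1,f["s"])
```

```text
t 27.9 at [0.5068 0.1033 0.1729] head -174.04 tilt [-0.0024 -0.0009] -> shift [-0.04   0.03   2.447] turn z -0.0008 w 0.0209 F [-0.2 -0.4 -2.7]
```

View pics/w9.png

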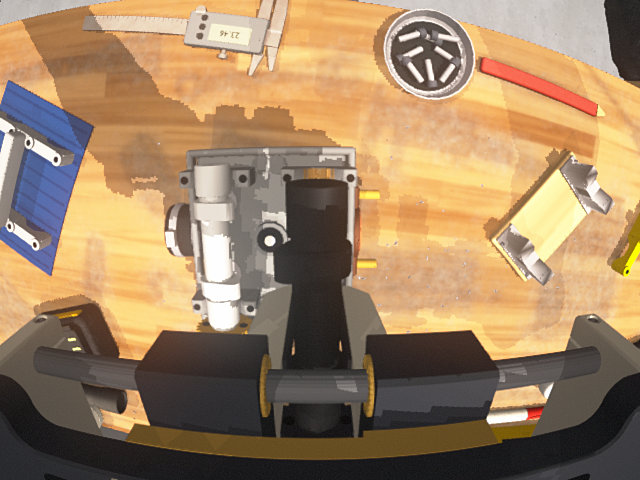

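The bright cam (218,245) is seated on the boot side, and the black one (318,230) hangs over the exhaust saddles. I'll lower it.

Call:
jog_arm:
  motion: "-0.04 0.03 0.2 0 0 -0.0008 10; 0 0 0.4 0 0 0 10; 0 0 0.5 0 0 0 10; 0 0 0.5 0 0 0 10; 0 0 0.4 0 0 0 10; 0 0 0.2 0 0 0 10; 0 0 0.15 0 0 0 10; 0 0 0.05 0 0 0 10; 0 0 0 0 0 0 10; 0 0 0 0 0 0 10"

```text
time: 28.78
position: [0.5097, 0.106, 0.0785]
eef_rot: [0.001, -0.054, 0.999, 0.0]
contact_force: [-0.2, -0.8, -3.1]
width: 0.021
finger_force: 30.0
```

Run:
```python
from h import *
go(.508,.1046,.065,186.1)
```

```text
t 28.78 at [0.5097 0.106  0.0785] head -173.75 tilt [0.0015 0.0004] -> shift [ 0.047 -0.03   0.338] turn z 0.0008 w 0.021 F [-0.2 -0.8 -3.1]
```

Call:
jog_arm:
  motion: "0.04 -0.03 0.1 0 0 0.0008 10; 0 0 0.1 0 0 0 10; 0 0 0.06 0 0 0 10; 0 0 0.04 0 0 0 10; 0 0 0.02 0 0 0 10; 0 0 0.01 0 0 0 10; 0 0 0 0 0 0 10; 0 0 0 0 0 0 10"

```text
time: 29.45
position: [0.5075, 0.1045, 0.0651]
eef_rot: [0.0, -0.053, 0.999, 0.0]
contact_force: [-1.2, 0.7, 2.3]
width: 0.0215
finger_force: 30.0
```

Run:
```python
from h import *
go(.508,.1046,.065,186.1)
```

```text
t 29.45 at [0.5075 0.1045 0.0651] head -173.89 tilt [0.0001 0.0001] -> shift [-0.012  0.     0.002] turn z 0.0 w 0.0215 F [-1.2  0.7  2.3]
```

Call:
jog_arm:
  motion: "0 0 -0.01 0 0 0 50; 0 0 0 0 0 0 50; 0 0 0 0 0 0 50; 0 0 0 0 0 0 50; 0 0 -0.2 0 0 0 50; 0 0 -0.5 0 0 0 50; 0 0 -0.8 0 0 0 50; 0 0 -0.8 0 0 0 50; 0 0 -0.8 0 0 0 50; 0 0 -0.6 0 0 0 50"

```text
time: 30.28
position: [0.5083, 0.1048, 0.2163]
eef_rot: [0.002, -0.053, 0.999, 0.0]
contact_force: [0.8, 0.9, 0.4]
width: 0.0502
finger_force: 0.0
```

Call:
jog_arm:
  motion: "0 -0.4 -0.1 0 0 0 50; 0 -0.45 0 0 0 0 50; 0 -0.1 0 0 0 0 50; 0 0 0 0 0 0 50; 0 0 0 0 0 0 50; 0 0 0 0 0 0 50"

```text
time: 30.78
position: [0.5112, 0.0679, 0.2169]
eef_rot: [-0.0, -0.054, 0.999, 0.001]
contact_force: [-0.4, 0.4, 0.9]
width: 0.0498
finger_force: 0.0
```

```bash
cat > chk.py <<'E'
from h import *
import sys
f=snap("wrist"); save(f,sys.argv[1]); c=cloud(f); c[f["range_z"]<.05]=np.nan
C=np.array([.516,.0666]); a=np.radians(6.1); ex=np.array([np.cos(a),np.sin(a)]); ey=np.array([-ex[1],ex[0]])
h=np.stack([(c[...,:2]-C)@ex,(c[...,:2]-C)@ey,c[...,2]],-1)
for sg in(1,-1):
    for x in(-.05,-.015,0.,.01,.045):
        m=(abs(h[...,0]-x)<.004)&(abs(h[...,1]-sg*.038)<.016)&(h[...,2]>.084)&(h[...,2]<.1); P=h[m]
        if len(P): print(sg,x,(np.percentile(P[:,1],[2,98]).mean()).round(4),np.percentile(P[:,2],97).round(4),f["pixels"][m].mean(0).round())
    m=(abs(h[...,1]-sg*.038)<.010)&(h[...,2]>.05)&(h[...,2]<.12); Q=h[m]
    print([(int(1000*x),int(1000*np.percentile(Q[abs(Q[:,0]-x)<.0012,2],90))) for x in np.r_[np.arange(-.07,-.02,.002),np.arange(.016,.074,.002)] if (abs(Q[:,0]-x)<.0012).sum()>3])
for sx in(-1,1):
    q=h[(abs(abs(h[...,1])-.0605)<.004)&(h[...,2]>.079)&(h[...,2]<.088)&(h[...,0]*sx>.02)]; print("saddle",sx,np.percentile(q[:,0],[2,98]).round(4),np.median(q[:,1][q[:,1]>0]).round(4))
yy,xx=np.mgrid[:480,:640]; m=(xx<170)&(c[...,2]>.038)&(c[...,2]<.06)&(np.hypot(c[...,0]-.486,c[...,1]+.238)<.08)
print("rib on mat",rect(c[m]),line(c[m]))
go(.4853,-.2389,.19,156.8,f["s"])
E
python3 chk.py w10
```

```text
1 -0.05 0.0381 0.0939 [79. 66. 58.]
1 -0.015 0.0374 0.0923 [75. 65. 60.]
1 0.0 0.0375 0.092 [75. 65. 60.]
1 0.01 0.0376 0.092 [73. 64. 59.]
1 0.045 0.0372 0.0938 [71. 62. 57.]
[(-70, 58), (-68, 55), (-66, 92), (-64, 93), (-62, 93), (-60, 93), (-57, 93), (-55, 93), (-53, 93), (-51, 93), (-49, 93), (-47, 93), (-45, 93), (-43, 92), (-41, 91), (-39, 94), (-37, 95), (-35, 95), (-33, 95), (-31, 95), (-29, 95), (-27, 94), (-25, 91), (-23, 91), (-21, 91), (16, 91), (18, 91), (20, 94), (22, 95), (24, 95), (26, 95), (28, 95), (30, 95), (32, 95), (34, 91), (36, 93), (38, 93), (40, 93), (42, 93), (44, 93), (46, 93), (48, 93), (50, 93), (52, 93), (54, 93), (56, 93), (58, 92), (60, 91), (62, 101), (64, 104), (66, 104), (68, 103), (70, 99), (72, 99)]
-1 -0.05 -0.0376 0.094 [203. 192. 179.]
-1 -0.015 -0.0377 0.092 [249. 247. 243.]
-1 0.0 -0.0377 0.0917 [250. 248. 245.]
-1 0.01 -0.0378 0.0918 [249. 247. 243.]
-1 0.045 -0.0373 0.0939 [249. 248. 245.]
[(-70, 58), (-68, 55), (-66, 92), (-64, 93), (-62, 93), (-60, 93), (-57, 93), (-55, 93), (-53, 93), (-51, 93), (-49, 93), (-47, 93), (-45, 93), (-43, 93), (-41, 91), (-39, 94), (-37, 95), (-35, 95), (-33, 95), (-31, 95), (-29, 95), (-27, 94), (-25, 91), (-23, 91), (-21, 91), (16, 91), (18, 92), (20, 94), (22, 95), (24, 95), (26, 95), (28, 95), (30, 95), (32, 95), (34, 91), (36, 93), (38, 93), (40, 93), (42, 93), (44, 93), (46, 93), (48, 93), (50, 93), (52, 93), (54, 93), (56, 93), (58, 92), (60, 98), (62, 101), (64, 103), (66, 104), (68, 102), (70, 99), (72, 98)]
saddle -1 [-0.0607 -0.0491] 0.0601
saddle 1 [0.041  0.0501] 0.0605
rib on mat [ 4.87400e-01 -2.39500e-01  1.80000e-02  1.18800e-01  6.65322e+01] (array([ 0.483 , -0.2353,  0.045 ]), -23.12)
t 30.78 at [0.5112 0.0679 0.2169] head -173.79 tilt [-0.0008  0.001 ] -> shift [ 1.473 -7.556  0.664] turn z 0.1634 w 0.0498 F [-0.4  0.4  0.9]
```

View pics/w10.png

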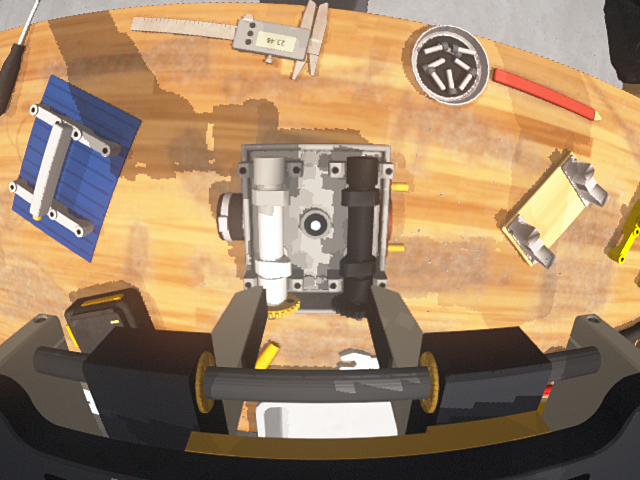

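Both cams are seated and swapped: bright (270,235) at the boot, black (362,235) at the flange, sprockets at the tunnel. Now I'll fetch the holder from the mat.

Call:
jog_arm:
  motion: "0.1 -0.4 0.1 0 0 0 45; 0.18 -0.85 0.1 0 0 0 45; 0.17 -0.9 0 0 0 0 45; 0.17 -0.9 0 0 0 0 45; 0.17 -0.9 0 0 0 0 45; 0.17 -0.9 0 0 0 0 45; 0.17 -0.9 0 0 0 0 45; 0.17 -0.88 0 0 0 0 45; 0.12 -0.65 0 0 0 0 45; 0.05 -0.276 0 0 0 0 45"

```text
time: 31.67
position: [0.4844, -0.2446, 0.2084]
eef_rot: [-0.001, -0.05, 0.999, -0.001]
contact_force: [-0.1, -0.7, -0.8]
width: 0.0453
finger_force: 0.0
```

Call:
jog_arm:
  motion: "0 0 0 0 0 0.02 45; 0 0 0 0 0 0.03 45; 0 0 0 0 0 0.033 45; 0 0 0 0 0 0.033 45; 0 0 0.3 0 0 0.03 45; 0 0 0.6 0 0 0.0171 45; 0 0 0.6 0 0 0 45; 0 0 0.5 0 0 0 45; 0 0 0.3 0 0 0 45; 0 0 0 0 0 0 45"

```text
time: 32.5
position: [0.4842, -0.237, 0.1143]
eef_rot: [-0.003, 0.2, 0.98, 0.002]
contact_force: [-0.5, -0.2, 0.7]
width: 0.045
finger_force: 0.0
```

Call:
jog_arm:
  motion: "0 0 0 0 0 0 45; 0 0 0 0 0 0 45"

```text
time: 32.67
position: [0.4865, -0.2392, 0.1178]
eef_rot: [0.001, 0.201, 0.98, 0.0]
contact_force: [-0.7, -0.4, -0.9]
width: 0.045
finger_force: 0.0
```

Run:
```python
from h import *
go(.4853,-.2389,.017,156.8)
```

```text
t 32.67 at [ 0.4865 -0.2392  0.1178] head 156.85 tilt [0.0016 0.0002] -> shift [ 0.033 -0.007  2.521] turn z 0.0003 w 0.045 F [-0.7 -0.4 -0.9]
```

Call:
jog_arm:
  motion: "0.03 -0.007 0.3 0 0 0 45; 0 0 0.6 0 0 0 45; 0 0 0.6 0 0 0 45; 0 0 0.5 0 0 0 45; 0 0 0.3 0 0 0 45; 0 0 0.15 0 0 0 45; 0 0 0 0 0 0 45; 0 0 0 0 0 0 45"

```text
time: 33.33
position: [0.4851, -0.2401, 0.02]
eef_rot: [0.001, 0.201, 0.98, -0.0]
contact_force: [-0.2, 0.1, -0.2]
width: 0.0447
finger_force: 0.0
```

Run:
```python
from h import *
go(.4853,-.2389,.017,156.8)
```

```text
t 33.33 at [ 0.4851 -0.2401  0.02  ] head 156.76 tilt [ 0.0018 -0.0005] -> shift [0.006 0.03  0.075] turn z -0.0002 w 0.0447 F [-0.2  0.1 -0.2]
```

Call:
jog_arm:
  motion: "0.006 0.03 0.05 0 0 0 40; 0 0 0.02 0 0 0 30; 0 0 0 0 0 0 10; 0 0 0 0 0 0 5; 0 0 0 0 0 0 5; 0 0 0 0 0 0 5; 0 0 0 0 0 0 5; 0 0 0 0 0 0 5; 0 0 0 0 0 0 5; 0 0 0 0 0 0 5"

```text
time: 34.17
position: [0.4845, -0.2388, 0.0165]
eef_rot: [0.0, 0.202, 0.979, -0.0]
contact_force: [0.4, 0.7, 3.4]
width: 0.0158
finger_force: 30.0
```

Run:
```python
from h import *
go(.4853,-.2389,.017,156.8)
```

```text
t 34.17 at [ 0.4845 -0.2388  0.0165] head 156.75 tilt [ 0.0004 -0.0001] -> shift [-0.018  0.006 -0.012] turn z -0.0003 w 0.0158 F [0.4 0.7 3.4]
```

Call:
jog_arm:
  motion: "0 0 -0.1 0 0 0 5; 0 0 -0.2 0 0 0 5; 0 0 -0.5 0 0 0 5; 0 0 -0.7 0 0 0 5; 0 0 -0.8 0 0 0 5; 0 0 -0.8 0 0 0 5; 0 0 -0.7 0 0 0 5; 0 0 -0.4 0 0 0 5; 0 0 -0.15 0 0 0 5; 0 0 0 0 0 0 5"

```text
time: 35.0
position: [0.4845, -0.239, 0.1914]
eef_rot: [0.001, 0.202, 0.979, -0.0]
contact_force: [0.4, -0.5, -3.7]
width: 0.0161
finger_force: 30.0
```

Run:
```python
from h import *
go(.5142,.0663,.19,186.1)
```

```text
t 35.0 at [ 0.4845 -0.239   0.1914] head 156.73 tilt [ 0.0017 -0.0011] -> shift [2.333 7.306 0.028] turn z -0.1631 w 0.0161 F [ 0.4 -0.5 -3.7]
```

Call:
jog_arm:
  motion: "0.13 0.5 0 0 0 0 5; 0.28 0.9 0 0 0 0 5; 0.3 0.92 0 0 0 0 5; 0.3 0.92 0 0 0 0 5; 0.3 0.92 0 0 0 0 5; 0.3 0.92 0 0 0 0 5; 0.3 0.92 0 0 0 0 5; 0.27 0.8 0 0 0 0 5; 0.17 0.506 0 0 0 0 5; 0 0 0 0 0 -0.025 5"

```text
time: 35.83
position: [0.5117, 0.0748, 0.1886]
eef_rot: [-0.002, 0.157, 0.988, 0.002]
contact_force: [-0.3, 0.5, -4.4]
width: 0.0159
finger_force: 30.0
```

Call:
jog_arm:
  motion: "0 0 0 0 0 -0.033 5; 0 0 0 0 0 -0.035 5; 0 0 0 0 0 -0.035 5; 0 0 0 0 0 -0.0351 5; 0 0 0 0 0 0 5; 0 0 0 0 0 0 5; 0 0 0 0 0 0 5; 0 0 0 0 0 0 5"

```text
time: 36.5
position: [0.513, 0.0667, 0.1897]
eef_rot: [-0.001, -0.052, 0.999, -0.0]
contact_force: [0.6, -0.9, -3.8]
width: 0.0159
finger_force: 30.0
```

Run:
```python
from h import *
f=snap("wrist"); save(f,"w11"); c=cloud(f); c[f["range_z"]<.05]=np.nan
C=np.array([.516,.0666]); a=np.radians(6.1); ex=np.array([np.cos(a),np.sin(a)]); ey=np.array([-ex[1],ex[0]])
h=np.stack([(c[...,:2]-C)@ex,(c[...,:2]-C)@ey,c[...,2]],-1)
m=(h[...,2]>.185)&(h[...,2]<.205)&(h[...,0]<-.03)&(h[...,0]>-.08)&(abs(h[...,1])<.075); print("strap -x",h[m].min(0).round(4),h[m].max(0).round(4),rect(c[m]))
go(.5137,.0663,.105,186.1,f["s"])
```

```text
strap -x [-0.0613 -0.0674  0.185 ] [-0.0472  0.0664  0.2049] [0.4621 0.0604 0.014  0.1338 6.1477]
t 36.5 at [0.513  0.0667 0.1897] head -173.99 tilt [-0.0013 -0.0002] -> shift [-0.02  -0.011  2.116] turn z -0.0005 w 0.0159 F [ 0.6 -0.9 -3.8]
```

Call:
jog_arm:
  motion: "-0.02 -0.008 0.2 0 0 -0.0005 5; 0 0 0.4 0 0 0 5; 0 0 0.5 0 0 0 5; 0 0 0.4 0 0 0 5; 0 0 0.3 0 0 0 5; 0 0 0.2 0 0 0 5; 0 0 0.1 0 0 0 5; 0 0 0 0 0 0 5; 0 0 0 0 0 0 5; 0 0 0 0 0 0 5"

```text
time: 37.38
position: [0.5149, 0.0668, 0.107]
eef_rot: [0.001, -0.054, 0.999, 0.0]
contact_force: [-0.1, -0.2, -3.9]
width: 0.0159
finger_force: 30.0
```

Run:
```python
from h import *
go(.5137,.0665,.097,186.1)
```

```text
t 37.38 at [0.5149 0.0668 0.107 ] head -173.81 tilt [0.0018 0.0004] -> shift [ 0.031 -0.004  0.25 ] turn z 0.0005 w 0.0159 F [-0.1 -0.2 -3.9]
```

Call:
jog_arm:
  motion: "0.025 -0.004 0.08 0 0 0.0005 5; 0 0 0.06 0 0 0 5; 0 0 0.04 0 0 0 5; 0 0 0.02 0 0 0 5; 0 0 0.02 0 0 0 5; 0 0 0 0 0 0 5; 0 0 0 0 0 0 5"

```text
time: 37.97
position: [0.5132, 0.0663, 0.0974]
eef_rot: [-0.0, -0.053, 0.999, 0.0]
contact_force: [0.4, 0.3, -4.8]
width: 0.0159
finger_force: 30.0
```

Run:
```python
from h import *
go(.5137,.0665,.0967,186.1)
```

```text
t 37.97 at [0.5132 0.0663 0.0974] head -173.9 tilt [-0.0001  0.0001] -> shift [-0.012  0.004  0.018] turn z 0.0 w 0.0159 F [ 0.4  0.3 -4.8]
```

Call:
jog_arm:
  motion: "-0.01 0.004 0.012 0 0 0 5; 0 0 0.012 0 0 0 5; 0 0 0 0 0 0 5; 0 0 0 0 0 0 5"

```text
time: 38.3
position: [0.5137, 0.0665, 0.0965]
eef_rot: [0.0, -0.053, 0.999, 0.0]
contact_force: [0.5, 0.6, -4.3]
width: 0.0157
finger_force: 30.0
```

Run:
```python
from h import *
go(.5137,.0665,.0965,186.1)
```

```text
t 38.3 at [0.5137 0.0665 0.0965] head -173.89 tilt [0.0001 0.0001] -> shift [-0.    -0.001  0.   ] turn z 0.0 w 0.0157 F [ 0.5  0.6 -4.3]
```

Still hanging freely, so I'll lower in tiny steps.

Call:
jog_arm:
  motion: "0 0 0.012 0 0 0 5; 0 0 0 0 0 0 5; 0 0 0 0 0 0 5"

```text
time: 38.55
position: [0.5137, 0.0665, 0.0965]
eef_rot: [0.0, -0.053, 0.999, -0.0]
contact_force: [-1.5, -0.1, 1.5]
width: 0.0157
finger_force: 30.0
```

Call:
jog_arm:
  motion: "0 0 0.012 0 0 0 5; 0 0 0 0 0 0 5; 0 0 0 0 0 0 5"

```text
time: 38.8
position: [0.5137, 0.0665, 0.0964]
eef_rot: [0.0, -0.053, 0.999, -0.0]
contact_force: [-2.2, -0.4, 4.4]
width: 0.0155
finger_force: 30.0
```

Call:
jog_arm:
  motion: "0 0 0.01 0 0 0 5; 0 0 0 0 0 0 5; 0 0 0 0 0 0 5"

```text
time: 39.05
position: [0.5137, 0.0666, 0.0964]
eef_rot: [0.0, -0.053, 0.999, -0.0]
contact_force: [-2.7, -0.7, 8.3]
width: 0.0161
finger_force: 30.0
```

Call:
jog_arm:
  motion: "0 0 -0.02 0 0 0 45; 0 0 0 0 0 0 45; 0 0 0 0 0 0 45; 0 0 0 0 0 0 45; 0 0 -0.2 0 0 0 45; 0 0 -0.5 0 0 0 45; 0 0 -0.8 0 0 0 45; 0 0 -0.8 0 0 0 45; 0 0 -0.5 0 0 0 45; 0 0 -0.3 0 0 0 45"

```text
time: 39.88
position: [0.5149, 0.0671, 0.2234]
eef_rot: [0.003, -0.053, 0.999, 0.0]
contact_force: [-0.2, 0.2, 0.8]
width: 0.045
finger_force: 0.0
```

Call:
jog_arm:
  motion: "0 0 0 0 0 0 45; 0 0 0 0 0 0 45"

```text
time: 40.05
position: [0.5138, 0.0665, 0.2204]
eef_rot: [0.001, -0.053, 0.999, -0.0]
contact_force: [-0.5, -0.3, 0.3]
width: 0.0454
finger_force: 0.0
```

Run:
```python
from h import *
f=snap("wrist"); c=cloud(f); c[f["range_z"]<.05]=np.nan
p=f["pixels"][110:330,195:445,::-1]; cv2.imwrite("pics/w12.png",cv2.resize(p,None,fx=2.5,fy=2.5,interpolation=cv2.INTER_CUBIC))
C=np.array([.516,.0666]); a=np.radians(6.1); ex=np.array([np.cos(a),np.sin(a)]); ey=np.array([-ex[1],ex[0]])
h=np.stack([(c[...,:2]-C)@ex,(c[...,:2]-C)@ey,c[...,2]],-1)
for sx in(-1,1):
  for y in(-.05,-.026,.026,.05):
    m=(abs(h[...,1]-y)<.003)&(h[...,2]>.098)&(h[...,2]<.112)&(h[...,0]*sx>.035)&(h[...,0]*sx<.075); q=h[m]
    if m.sum()>10: print("strap",sx,y,np.percentile(q[:,0],[2,98]).round(4),np.median(q[:,2]).round(4))
m=(h[...,2]>.119)&(h[...,2]<.14)&(abs(h[...,0])<.065)&(abs(h[...,1])<.02); print("rib",rect(c[m]),line(c[m]))
go(.5137,.0665,.2,186.1,f["s"])
```

```text
strap -1 -0.05 [-0.0593 -0.0471] 0.1042
strap -1 -0.026 [-0.0596 -0.0476] 0.1042
strap -1 0.026 [-0.0597 -0.0477] 0.1044
strap -1 0.05 [-0.0594 -0.0472] 0.1043
strap 1 -0.05 [0.0418 0.0433] 0.1001
strap 1 -0.026 [0.0422 0.0666] 0.104
strap 1 0.026 [0.0426 0.0663] 0.1038
strap 1 0.05 [0.0416 0.0433] 0.1002
rib [0.5167 0.0658 0.1186 0.0159 6.5635] (array([0.5106, 0.0653, 0.126 ]), 6.15)
t 40.05 at [0.5138 0.0665 0.2204] head -173.9 tilt [0.0013 0.0001] -> shift [0.002 0.001 0.511] turn z -0.0 w 0.0454 F [-0.5 -0.3  0.3]
```

View pics/w12.png

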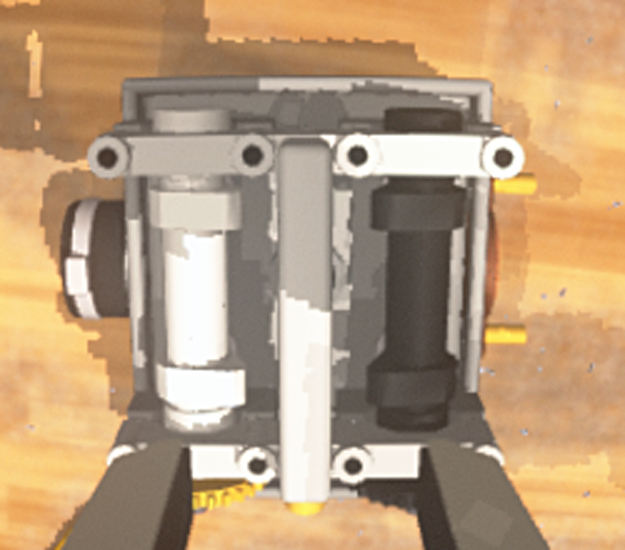

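The holder sits square: rib at crop (305,320), straps level at z 0.104 as at the start. The bright cam (195,290) is on the boot side and the black one (420,290) on the flange side. The arm is clear, so I'm handing in.

```bash
python3 -c "
from bench import workorder
print(workorder.job_done())"
```

```text
the job is handed in; nothing more can be done
None
```

The camshafts are swapped: bright in the intake side, black in the exhaust side, both with the sprocket at the chain tunnel. The holder is seated level over them, about 1 to 2 mm along x from its starting spot and nearer the saddles' centre. I handed the job in at about 40 s; no verdict came back.

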